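# Hold the showcase latch open with its key

## Task

Take the key with the rectangular bow from the key stand, where it hangs captive and only comes out level through the open front of its slot, and put it blade down into the lock on top of the watch showcase, jiggling it gently past the sticky pins until its collar sits on the lock plate. Turn it a quarter turn clockwise against the spring and finish still gripping it, fully in and held turned, so that I can pull the tray out from the far side. Leave the other two keys hanging and the camera where it is.

Things in the scene. Friction and masses are not known exactly. Their poses are not given: they have to be found in the camera images.
- key_bow (a point): Centre of the bow of the key to use, hanging upright: rectangular black plastic, 9 mm thick (x) x 30 wide (y) x 36 tall (z). x is normal to its flat faces, y lies along the key's bits, z points up from shank to bow; a half turn about z is the same key. About 45 g. Pinch it from above across the 9 mm, at this point.
- key_shoulder (a point): Same key and axes: centre of the underside of its steel collar (16 mm diameter, 8 tall), 26 mm below key_bow. Below it runs a round 5 mm shank, 22 long, with two flat bits from 8 to 20.5 mm down: 4 mm thick in x, 16 wide over both in y. The collar rests on the stand's plate at the start and on the lock plate when fully home.
- key_stand: Dark steel stand, 85 x 170 mm, fixed; origin on the counter. Its 4 mm top plate has its top 80 mm up, with three 8 mm slots along x at y = -52, 0, +52 mm, closed at x = +10, open at the front edge x = -18. A key hangs in each near x = 0, bits crosswise 4 mm under the plate: lift 2 mm (4 at most), draw 35 mm or more along -x, then it is free. Which key is where varies.
- lock_face (a point): Centre of the keyhole, in the upward face of a steel lock plate (44 x 60 x 5 mm, 115 mm above the counter); axes as the showcase: x to its far rail, y along that rail, z up. The keyhole is a slot 18.2 mm long in y, 6.2 wide in x, chamfered 1.5; the key's bits enter along y. It is home when the collar sits on this face; only then do the bits clear the plate (by 3 mm) and turn.
- showcase: Fixed counter showcase, 240 (x) x 300 (y) x 110 mm, glass in an aluminium frame, tray front on its +x side; origin under its centre. Lock in the top rail at x = +95 mm, y = 0. Nothing stands above its top. Four sprung, sticky pins jut into the ends of the keyway 10 to 19 mm down: a straight push past them takes 10 to 17 N, less if eased back 1 to 2 mm and rocked 0.03 rad or so about the vertical.
- lock (a joint): Turn of the lock barrel in rad: 0 at rest, grows clockwise seen from above, stop at 1.66. A spring drives it back (0.03 N m at 0, 0.1 N m at a quarter turn). The key has 0.1 rad of play in the keyway, so the gripper must turn a little over a quarter, about 1.65 rad, about the lock's vertical axis. The latch is clear beyond 1.3.
- spare_a_bow (a point): Centre of the small round black bow (24 mm diameter, 9 mm thick) of another key, hanging in another slot, its shank like the first key's; not to be used.
- spare_b_bow (a point): Centre of the small round black bow (24 mm diameter, 9 mm thick) of a third key, hanging in the remaining slot; not to be used.
- camera: Used camera standing on the counter, 45 x 125 x 86 mm with a 40 mm lens towards its -x; origin under its centre. Leave alone.
Mind the look-alikes: they are no part of the job. Leave any orange or red look-alike of the part that bears key_bow alone. Leave any red look-alike of the key_stand alone.

How it is judged (in metres and radians):
On the way, in this order (a step that is already met when the one before it is completed fails the run):
1. the key has been drawn out of the stand (x of key_shoulder in the frame of key_stand below -0.03 m and contact force between key and the fingers above 0.5 N), for 0.1 s.
2. the key is fully home in the lock, not yet turned (horizontal distance between key_shoulder and lock_face below 0.004 m and z of key_shoulder in the frame of lock_face below 0.003 m and angle between the z axis of key_shoulder and the z axis of lock_face, either way round below 0.15 rad and value of joint lock below 0.4 rad), for 0.05 s.
3. the key has turned the lock a quarter turn (value of joint lock above 1.3 rad and z of key_shoulder in the frame of lock_face below 0.004 m), for 0.3 s.
At the end, for the whole second after the job is handed in: Fingers grip the key (over 1 N); its collar is within 4 mm of the lock plate and keyhole centre, upright within 0.15 rad; the lock stands still beyond 1.3 rad through the last second; other keys within 12 mm, camera within 20 mm of where they were (all of step 3 and velocity of joint lock between -0.2 and 0.2 rad/s and horizontal distance between key_shoulder and lock_face below 0.004 m and angle between the z axis of key_shoulder and the z axis of lock_face, either way round below 0.15 rad and contact force between key and the fingers above 1 N and distance of each of spare_a_bow, spare_b_bow from where it was at the start of the episode below 0.012 m and distance of camera from where it was at the start of the episode below 0.02 m); the arm keeps its last pose, push and grip.
It fails at once if the key is forced against the lock or showcase (contact force between key and showcase above 70 N).
It fails at once if another key is knocked out of its slot (distance of any of spare_a_bow, spare_b_bow from where it was at the start of the episode above 0.03 m).
It fails at once if the camera is pushed (distance of camera from where it was at the start of the episode above 0.03 m).
It also fails if it takes over 48 s, if anything falls off the work surface, if the arm or the gripper's body presses on something with over 40 N, if the wrist force passes 120 N, or if a joint passes its speed limit or range.

## Robot

A 6-joint arm with a two-finger parallel gripper is mounted at the origin on the work surface. World frame = base frame: x ahead of the robot, y to its left, z up, the work surface at z = 0. Lengths are in mm, angles in rad, forces in N, time in s.
With the tool pointing down it reaches from about 300 to 775 mm from the base axis. Payload 14.6 kg.
Tool frame: the origin (TCP) lies between the finger pads; the fingertips stand 22 mm ahead of it and the grasp point (between the pads) lies 3 mm ahead of it (finger_overhang is the distance from the TCP to the fingertips, in mm); z points along the fingers, y is the direction in which the jaws open and shut (so a half turn about z gives the same grasp; the last joint's range is limited). The gripper opens to 94 mm and grips with 3 to 60 N. Pads are 16 mm wide; open, the fingers measure 119 mm over their backs; the gripper's body (75 mm by 177 mm) begins 78 mm behind the grasp point.
Start: joints at [-1.216, 0.3, 1.521, -0, 1.321, -0.067], TCP at [225.164, -501.787, 192.846] pointing down, gripper open.
Joint ranges: [-3.03, 3.03], [-0.79, 2.21], [0.23, 2.52], [-1.04, 4.18], [0, 3.07], [-2.55, 2.55]. Speed limits (rad/s): [2.22, 2.22, 2.57, 3.14, 3.14, 3.14].

## Interface

Orientations are given as [roll, pitch, yaw] about the fixed x, y, z axes, in that order (R = Rz(yaw) Ry(pitch) Rx(roll)).
In Python, from cell import * gives the robot as it stands.
- The arm moves only by the tool jog_arm, never from a script. Its argument "increments" is a list of rows, each a list of 7 numbers: the shift along the tool's x, y, z in cm, then the turn, a rotation vector about the tool's x, y, z in degrees, then the finger opening in cm, from 0 to 9.4. In form: [[x, y, z, wx, wy, wz, grip], ...]. A call has 1 to 20 rows; each row shifts and turns the commanded pose from where the row before left it, along the tool's axes as they then stand; what a row does not reach is not made up. A row lasts 1/8 s, in which the tool goes at most 62.5 mm and 10.7 degrees, less where a joint would pass 70% of its speed; a pose out of reach is approached as far as the arm can. A call is refused whole if a number of a shift passes 6.25 or a number of a turn 10.7, either way. A call with a gripper value outside its range is refused whole. The fingers move at their own pace and stop on an object; "squeeze" is the grip in N (left out, the last holds). Time passes only in rows, so rows that do not move let the fingers close. It gives the time, the measured TCP pose, the force and the opening at its end, in the units of the state.
- read_state(): the state, without advancing time (a new reading comes with each control period).
- camera(name): name is "scene" or "side" or "wrist"; returns a dict with "image" (384x512x3 uint8, red, green, blue), "K" (3x3 intrinsics, pixels), "k1" (the pictures are not rectified: a ray, as slopes to the right and down, at radius r is drawn at 1 + k1 r^2 times it, then the intrinsics apply), "rvec" (rotation vector, rad) and "tvec" (3), from world to camera coordinates, as OpenCV has them. Camera axes: x right, y down, z forward; pixel columns grow to the right and rows downward; lengths in mm; the calibration is good to about 2 mm. A picture is of the moment at which its call begins. There is no depth.
- sign_off(): hands the job in, once; it reports no verdict.
Trained networks look in a picture, given as the dict that the camera call returned (one of the last four; its "shot" number tells which), for a name from the list of things; names that differ only in an ending like _2 or _b are one class to them, and where a whole thing is asked for, a point or a joint stands for the part that bears it (a point fixed in the world has none). Each returns a list of dicts, best first, with "conf" (0 to 1); they miss things now and then, are a little off and sometimes report something else, mostly with a low value. They report only what shows in the picture. A call takes as long as a camera call. They do not tell look-alikes from the thing itself.
- recognise(picture, name): "centre" ([x, y, z] in mm, in the coordinates of the camera as it stood for that picture, good to about 4 mm: the middle of the surface that is visible of it).
- regions_of(picture, name): "mask" (384x512 bool, what is visible of it).
The state is a dict: "clock": time; "joints": joint angles; "qd": joint speeds; "effort": joint torques, N m; "eef_pos": TCP position; "eef_rot": TCP orientation; "wrist_force": force on the tool from outside, world axes, zero at the start; "moment": the same for the moment, N m; "finger_gap": finger opening in mm.
Only numpy, scipy, OpenCV 4.12 (cv2) and the standard library are available. Lean on these libraries where they do the work, as an engineer would, in place of code of your own. Each camera call takes 0.05 s, during which the arm holds its last target.

## Working session

There is one attempt and no reset: what is moved stays moved. The work goes in short steps, Python scripts to look and compute and a tool call to move; the robot and the scene stay as the last step left them, time stands still between calls to the robot, and variables do not carry over. Pictures are saved under pics/ and viewed, and the job is handed in when it is done.

Besides the shell and the picture viewer there is one more tool, called after "Emit:" in YAML: its name, and indented under it one key for each argument. jog_arm: Moves the arm, as the interface text tells. Its arguments: {"type":"object","properties":{"increments":{"type":"array"},"squeeze":{"type":"number"}},"required":["increments"]}

```bash
mkdir -p pics; ls
cat > h.py <<'E'
from cell import *
import numpy as np, cv2, pickle
def snap(name,fn):
    c=camera(name); cv2.imwrite('pics/'+fn,cv2.cvtColor(c['image'],cv2.COLOR_RGB2BGR)); pickle.dump({k:c[k] for k in c},open('pics/'+fn+'.pkl','wb')); return c
def w(c,p):
    R=cv2.Rodrigues(np.array(c['rvec'],float))[0]; return R.T@(np.array(p,float)-np.array(c['tvec'],float).ravel())
def proj(c,P):
    R=cv2.Rodrigues(np.array(c['rvec'],float))[0]; q=R@np.array(P,float)+np.array(c['tvec'],float).ravel()
    s=q[:2]/q[2]; s=s*(1+c['k1']*(s@s)); K=np.array(c['K']); return np.array([K[0,0]*s[0]+K[0,2],K[1,1]*s[1]+K[1,2]])
def ray(c,uv):
    K=np.array(c['K']); d=np.array([(uv[0]-K[0,2])/K[0,0],(uv[1]-K[1,2])/K[1,1]]); s=d.copy()
    for _ in range(30): s=d/(1+c['k1']*(s@s))
    R=cv2.Rodrigues(np.array(c['rvec'],float))[0]; o=-R.T@np.array(c['tvec'],float).ravel(); v=R.T@np.array([s[0],s[1],1]); return o,v/np.linalg.norm(v)
def atz(c,uv,z):
    o,v=ray(c,uv); return o+v*(z-o[2])/v[2]
E
python3 - <<'E'
from h import *
for n in ['scene','side','wrist']:
    c=snap(n,n+'0.png'); print(n,c['k1'],np.round(np.array(c['K']).ravel(),1),np.round(w(c,[0,0,0])))
    for o in ['key_bow','spare_a_bow','key_stand','lock_face','showcase','camera']:
        try: print(o,[(round(r['conf'],2),np.round(w(c,r['centre'])).tolist(),np.round(proj(c,w(c,r['centre']))).tolist()) for r in recognise(c,o)])
        except Exception as e: print(o,e)
print(read_state())
E
```

```text
pics
scene -0.010196249510876988 [397.9   0.  254.6   0.  397.9 195.8   0.    0.    1. ] [1360. -145.  803.]
key_bow [(0.45, [592.0, -306.0, 46.0], [165.0, 237.0])]
spare_a_bow [(0.71, [542.0, 11.0, 105.0], [280.0, 199.0]), (0.44, [488.0, -295.0, 97.0], [168.0, 197.0])]
key_stand [(0.72, [559.0, -562.0, 63.0], [67.0, 232.0]), (0.57, [508.0, -347.0, 64.0], [151.0, 212.0])]
lock_face [(0.94, [543.0, 12.0, 105.0], [281.0, 199.0])]
showcase [(0.76, [545.0, 10.0, 106.0], [280.0, 199.0])]
camera [(0.95, [504.0, 429.0, 56.0], [417.0, 193.0])]
side -0.010731167283342835 [393.8   0.  253.9   0.  393.8 194.8   0.    0.    1. ] [ 414. -855.  901.]
key_bow [(0.69, [586.0, -313.0, 51.0], [303.0, 279.0]), (0.56, [469.0, -351.0, 117.0], [258.0, 281.0]), (0.56, [375.0, -404.0, 49.0], [220.0, 320.0])]
spare_a_bow [(0.42, [480.0, -296.0, 101.0], [260.0, 265.0]), (0.35, [486.0, -379.0, 79.0], [267.0, 300.0])]
key_stand [(0.96, [537.0, -530.0, 77.0], [299.0, 363.0]), (0.87, [486.0, -380.0, 77.0], [267.0, 301.0]), (0.23, [476.0, -44.0, 106.0], [250.0, 192.0])]
lock_face [(0.57, [477.0, -45.0, 106.0], [25
[... 393 characters left out ...]
0])]
lock_face []
showcase []
camera []
{'clock': 1.05, 'joints': array([-1.21560566e+00,  2.99917043e-01,  1.52100726e+00,  1.35230737e-05,
        1.32068746e+00, -6.66233292e-02]), 'qd': array([-0.00131868, -0.00161917,  0.00065812,  0.0012226 ,  0.00073569,
       -0.00030801]), 'effort': array([ 2.26291217e-03, -5.31659782e+01, -3.52913690e+01,  7.09398603e-02,
        2.13392149e-02, -2.30343471e-05]), 'eef_pos': array([ 225.16449226, -501.78707299,  192.83315514]), 'eef_rot': array([-3.14157446e+00, -1.43451554e-05,  4.21810650e-01]), 'wrist_force': array([ 0.97160209, -0.19999992,  0.91427086]), 'moment': array([ 0.01516785, -0.00998078,  0.01998948]), 'finger_gap': 93.9311353467871}
```

View pics/scene0.png

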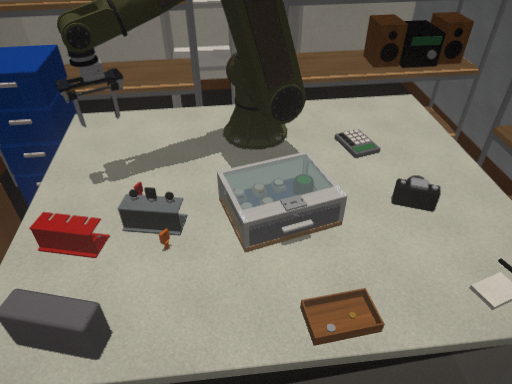

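View pics/side0.png

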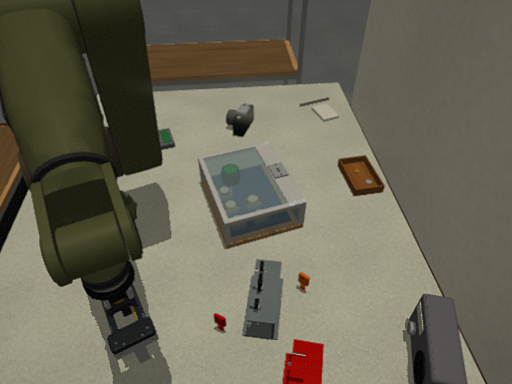

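View pics/wrist0.png

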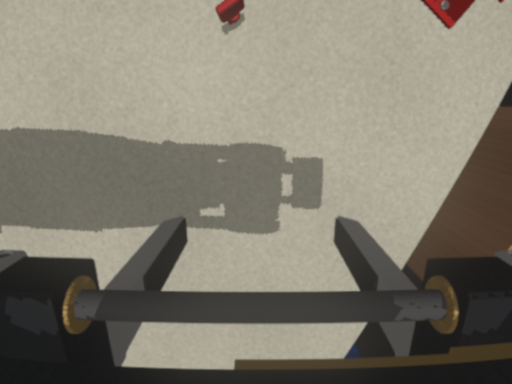

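Run:
```python
import cv2
a=cv2.imread('pics/scene0.png')[150:270,110:230]; b=cv2.imread('pics/side0.png')[240:360,200:320]
cv2.imwrite('pics/crop0.png',cv2.resize(cv2.hconcat([a,b]),None,fx=3.3,fy=3.3,interpolation=cv2.INTER_CUBIC))
```

```text
(no output)
```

View pics/crop0.png

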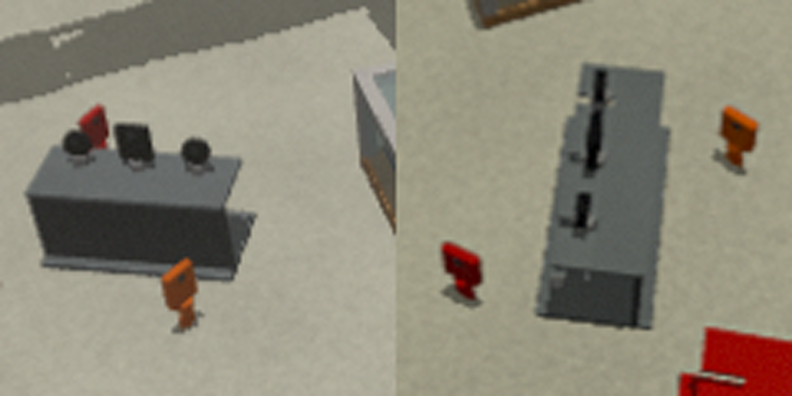

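The middle black key at scene (151,193), side (260,284) has the rectangular bow. The other two on the grey stand are small and round, at scene (133,193)/(169,197). The orange and red keys and the red stand are look-alikes. The bow is clear in the enlarged crop. The lock plate is at scene (293,203), side (280,171).

```bash
cat >> h.py <<'E'
def load(fn): return pickle.load(open('pics/'+fn+'.pkl','rb'))
def tri(obs):
    A=np.zeros((3,3));b=np.zeros(3)
    for c,uv in obs:
        o,v=ray(c,uv);M=np.eye(3)-np.outer(v,v);A+=M;b+=M@o
    X=np.linalg.solve(A,b); return X,[np.round(proj(c,X)-uv,1).tolist() for c,uv in obs]
E
sed -i 's/^from cell import \*/try:\n    from cell import *\nexcept Exception: pass/' h.py
python3 - <<'E'
from h import *
s=load('scene0.png');d=load('side0.png');wr=load('wrist0.png')
print(tri([(s,(151,193)),(d,(259.7,284))]))
print(tri([(s,(293,203)),(d,(280,171))]), atz(s,(293,203),115),atz(d,(280,171),115))
print(tri([(s,(169.5,196)),(d,(262,266))]))
# wrist cam dir in tool frame
from scipy.spatial.transform import Rotation as Ro
st=read_state();Rt=Ro.from_euler('xyz',st['eef_rot']).as_matrix();print(st['eef_rot'])
R=cv2.Rodrigues(np.array(wr['rvec'],float))[0]
print('cam in tool',Rt.T@(w(wr,[0,0,0])-st['eef_pos']), (Rt.T@R.T).round(3))
E
```

```text
(array([ 471.41283429, -345.38279826,  100.76695915]), [[-0.7, 0.7], [-0.7, -1.0]])
(array([573.38943739,  38.28003196, 111.07859108]), [[-0.7, 0.9], [-0.5, -0.9]]) [574.35615393  39.73427033 115.        ] [573.45702297  29.67185075 115.        ]
(array([ 483.36565238, -293.15854911,   95.77507208]), [[-0.4, 0.4], [-0.3, -0.5]])
[-3.14157446e+00 -1.43451554e-05  4.21810650e-01]
cam in tool [  74.44832917    0.30840023 -192.26214033] [[ 0.    -0.967 -0.256]
 [ 1.     0.     0.001]
 [-0.001 -0.256  0.967]]
```

Run:
```python
import cv2
a=cv2.imread('pics/scene0.png')[150:250,210:350]; b=cv2.imread('pics/side0.png')[135:245,190:310]
cv2.imwrite('pics/crop1.png',cv2.resize(a,None,fx=5,fy=5,interpolation=cv2.INTER_CUBIC));cv2.imwrite('pics/crop2.png',cv2.resize(b,None,fx=5,fy=5,interpolation=cv2.INTER_CUBIC))
```

```text
(no output)
```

View pics/crop1.png

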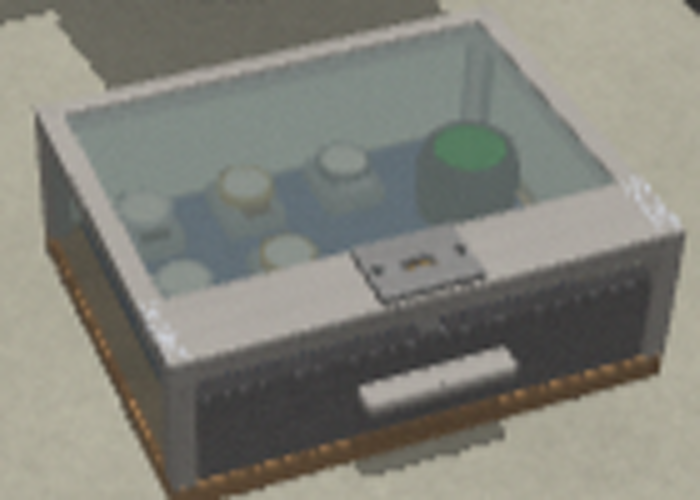

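View pics/crop2.png

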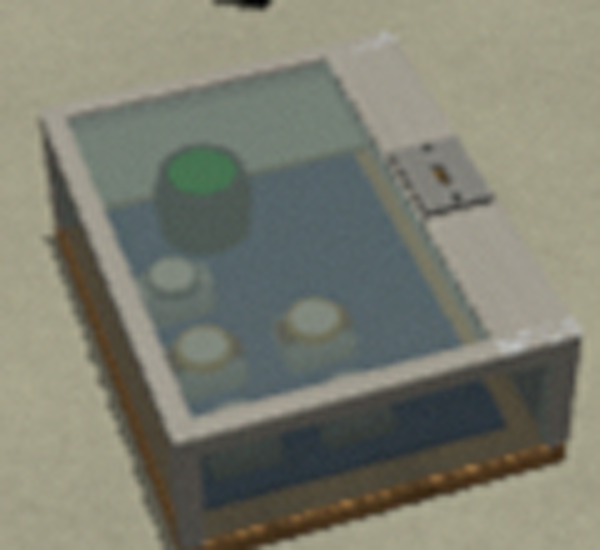

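Emit:
jog_arm:
  increments:
    - [4.8, -0.7, -0.2, 0, 0, 0, 9.4]
    - [4.8, -0.7, -0.2, 0, 0, 0, 9.4]
    - [4.8, -0.7, -0.2, 0, 0, 0, 9.4]
    - [4.8, -0.7, 0, 0, 0, 0, 9.4]
    - [4.8, -0.7, 0, 0, 0, 0, 9.4]
    - [4.8, -0.7, 0, 0, 0, 0, 9.4]
    - [0, 0, 0, 0, 0, -9.4, 9.4]
    - [0, 0, 0, 0, 0, -9.4, 9.4]
    - [0, 0, 0, 0, 0, -9.4, 9.4]
    - [0, 0, 0, 0, 0, -9.4, 9.4]
    - [0, 0, 0, 0, 0, -9.4, 9.4]
    - [0, 0, 0, 0, 0, -9.4, 9.4]
    - [0, 0, 0, 0, 0, -9.4, 9.4]
    - [0, 0, 0, 0, 0, 0, 9.4]

```text
clock: 2.8
eef_pos: [470.7, -345.6, 198.8]
eef_rot: [-3.142, 0.0, 1.569]
wrist_force: [-0.8, -1.2, -0.2]
finger_gap: 93.8
```

Run:
```python
from h import *
c=snap('wrist','w1.png'); print(read_state()['eef_pos'],read_state()['eef_rot'],read_state()['clock'])
```

```text
[ 470.73966389 -345.58262064  198.84386293] [3.14156299e+00 2.87495291e-05 1.56656157e+00] 2.85
```

View pics/w1.png

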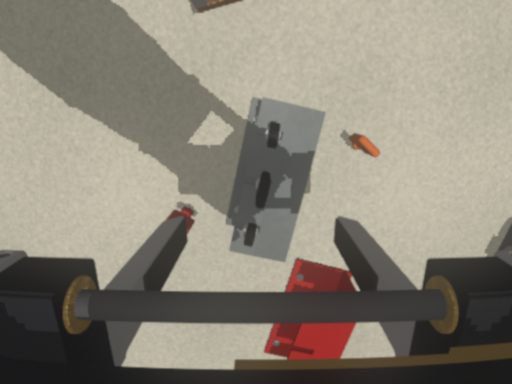

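The stand is seen from above, with its long axis leaning right. The target bow is at (263,189), spares at (274,134) and (251,234). The red look-alikes are clear of it. I'll enlarge to measure the yaw.

Run:
```python
import cv2
a=cv2.imread('pics/w1.png')[90:270,215:335]
a=cv2.convertScaleAbs(a,alpha=1.8,beta=10)
cv2.imwrite('pics/crop3.png',cv2.resize(a,None,fx=3.3,fy=3.3,interpolation=cv2.INTER_CUBIC))
from h import *
c=load('w1.png')
for uv in [(263,189)]: print(atz(c,uv,124))
for uv in [(252,97),(325,112),(286,262),(230,250)]: print(uv,atz(c,uv,80))
for uv in [(274,134),(251,234)]: print(atz(c,uv,112))
```

```text
[ 473.58676301 -342.32395076  124.        ]
(252, 97) [ 463.03617015 -260.00391041   80.        ]
(325, 112) [ 535.95127426 -274.35038913   80.        ]
(286, 262) [ 500.23532687 -439.91803146   80.        ]
(230, 250) [ 436.96894495 -424.84074268   80.        ]
[ 483.64815832 -293.78211765  112.        ]
[ 461.84750215 -391.62808577  112.        ]
```

View pics/crop3.png

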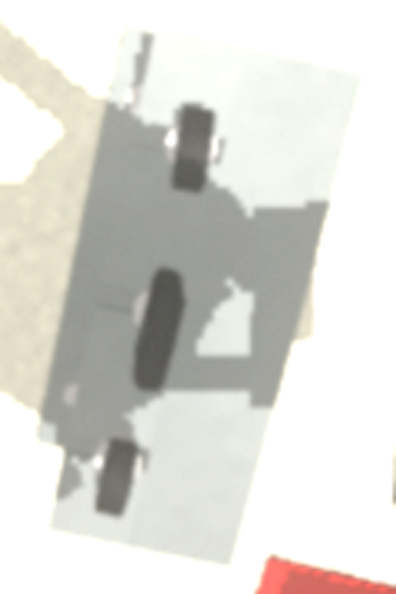

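```bash
cat > bl.py <<'E'
from h import *
import sys
c=load(sys.argv[1]); im=c['image'].astype(int)
g=im.max(2); thr=int(sys.argv[2])
x0,x1,y0,y1=map(int,sys.argv[3:7])
m=np.zeros(g.shape,np.uint8); m[y0:y1,x0:x1]=(g[y0:y1,x0:x1]<thr)
n,l,s,ce=cv2.connectedComponentsWithStats(m)
for i in range(1,n):
    if s[i,4]>25:
        ys,xs=np.where(l==i); r=cv2.minAreaRect(np.c_[xs,ys].astype(np.float32))
        print(s[i],ce[i].round(1),r)
E
for t in 45 55; do python3 bl.py w1.png $t 235 300 115 260; echo; done
python3 - <<'E'
from h import *
c=load('w1.png'); g=c['image'].astype(int).max(2)
P=[]
for v in list(range(120,152))+list(range(212,255)):
    r=g[v].astype(float); d=r[276:335]; k=np.argmax(np.diff(d)); P.append((276+k+.5,v,d[k],d[k+1]))
W=np.array([atz(c,p[:2],80)[:2] for p in P])
f=cv2.fitLine(W.astype(np.float32),cv2.DIST_HUBER,0,0.5,0.01).ravel(); n=np.array([-f[1],f[0]]);res=(W-f[2:])@n
print(f,-np.arctan(f[0]/f[1]),res.std(),np.abs(res).max())
E
```

```text
[257 173  12  28 190] [263.4 185.8] ((263.42193603515625, 186.6975555419922), (8.241477966308594, 28.286428451538086), 12.094757080078125)

[268 138   9  10  69] [271.7 142.3] ((272.0, 142.5), (9.0, 8.0), 90.0)
[256 172  15  36 341] [262.7 189.6] ((262.7353210449219, 189.55882263183594), (10.429031372070312, 36.1378059387207), 14.03624439239502)
[248 224   8   8  44] [251.2 227.2] ((251.5, 227.5), (7.0, 7.0), 0.0)

[ 1.3414539e-01 -9.9096167e-01  4.9978397e+02 -3.5582993e+02] 0.134551 14.603103109757551 44.56219178116465
```

Run:
```python
from h import *
c=load('w1.png'); g=cv2.GaussianBlur(c['image'].max(2),(3,3),0).astype(float)
def fit(p,q,z,sgn):
    p,q=np.array(p,float),np.array(q,float);P=[]
    horiz=abs(q[0]-p[0])>abs(q[1]-p[1])
    for t in np.linspace(.06,.94,60):
        s=p+t*(q-p); u,v=int(round(s[0])),int(round(s[1]))
        if horiz: d=np.diff(g[v-6:v+7,u])*sgn; k=d.argmax(); P.append((u,v-6+k+.5,d[k]))
        else: d=np.diff(g[v,u-6:u+7])*sgn; k=d.argmax(); P.append((u-6+k+.5,v,d[k]))
    P=[x for x in P if x[2]>8]
    W=np.array([atz(c,x[:2],z)[:2] for x in P]).astype(np.float32)
    f=cv2.fitLine(W,cv2.DIST_HUBER,0,.3,.01).ravel(); r=(W-f[2:])@np.array([-f[1],f[0]])
    return len(P),f.round(3),np.abs(r).mean().round(2)
r=fit((325,112),(286,262),80,1); print('right',r,-np.arctan(r[1][0]/r[1][1]))
r=fit((256,97),(324,111),80,-1); print('back',r,np.arctan(r[1][1]/r[1][0]))
r=fit((231,250),(285,261),80,1); print('front',r,np.arctan(r[1][1]/r[1][0]))
for uv in [(274,134),(251,234)]: print(atz(c,uv,103))
for z in (106,115,124): print(atz(c,(263,189.6),z))
```

```text
right (60, array([ 2.21000e-01,  9.75000e-01,  5.17018e+02, -3.59291e+02],
      dtype=float32), np.float32(0.71)) -0.22290023
back (60, array([ 9.76000e-01, -2.18000e-01,  5.08815e+02, -2.67578e+02],
      dtype=float32), np.float32(0.34)) -0.21975353
front (60, array([ 9.75000e-01, -2.23000e-01,  4.68542e+02, -4.32844e+02],
      dtype=float32), np.float32(0.32)) -0.22485042
[ 484.04748389 -294.49773137  103.        ]
[ 461.5437541  -395.49924299  103.        ]
[ 473.74377609 -347.69408565  106.        ]
[ 473.66554983 -345.29146148  115.        ]
[ 473.58732358 -342.88883732  124.        ]
```

Emit:
jog_arm:
  increments:
    - [5.4, 1.5, -0.3, 0, 0, 0, 9.4]
    - [5.4, 1.5, -0.3, 0, 0, 0, 9.4]
    - [5.4, 1.5, -0.3, 0, 0, 0, 9.4]
    - [5.4, 1.5, -0.2, 0, 0, 0, 9.4]
    - [5.4, 1.5, -0.2, 0, 0, 0, 9.4]
    - [5.4, 1.5, -0.2, 0, 0, 0, 9.4]
    - [5.4, 1.5, -0.2, 0, 0, 0, 9.4]
    - [0, 0, 0, 0, 0, 0, 9.4]
    - [0, 0, 0, 0, 0, 0, 9.4]

```text
clock: 3.98
eef_pos: [575.8, 32.0, 215.7]
eef_rot: [-3.141, 0.0, 1.568]
wrist_force: [0.0, -0.9, 0.1]
finger_gap: 93.8
```

Run:
```python
from h import *
c=snap('wrist','w2.png'); print(read_state()['eef_pos'],read_state()['eef_rot'],read_state()['clock'])
```

```text
[575.78825199  31.52925589 215.79376224] [-3.14140531e+00  1.87417089e-04  1.56773060e+00] 4.025
```

View pics/w2.png

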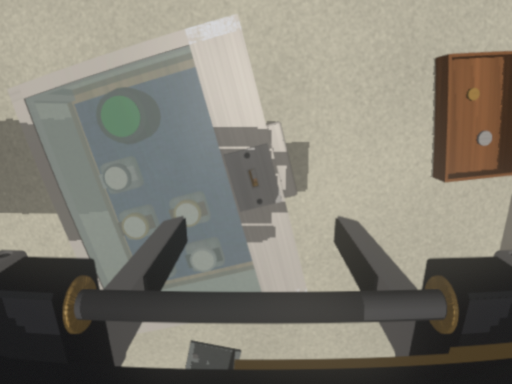

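The lock plate is at about (255,180). The keyhole is a brown slot at (254,180), tilted with its top end to the left.

Run:
```python
from h import *
a=cv2.imread('pics/w2.png')[135:225,210:310]
a=cv2.convertScaleAbs(a,alpha=1.8,beta=10)
cv2.imwrite('pics/crop4.png',cv2.resize(a,None,fx=6,fy=6,interpolation=cv2.INTER_CUBIC))
c=load('w2.png')
for uv in [(254,180),(247,156),(260,201.5)]: print(uv,atz(c,uv,115))
```

```text
(254, 180) [569.96048915  37.65974849 115.        ]
(247, 156) [563.34078619  61.59920454 115.        ]
(260, 201.5) [575.84468799  15.38132546 115.        ]
```

View pics/crop4.png

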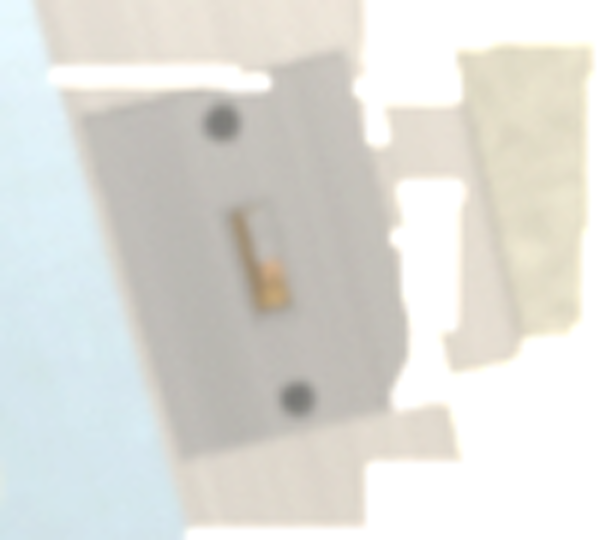

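Run:
```python
from h import *
c=load('w2.png'); g=c['image'].astype(float).max(2)
# refine screws: dark-weighted centroid
S=[]
for u,v in [(246.6,154.9),(259.2,200.9)]:
    u0,v0=int(round(u)),int(round(v)); p=g[v0-5:v0+6,u0-5:u0+6]; wt=np.clip(np.percentile(p,60)-8-p,0,None)
    yy,xx=np.mgrid[v0-5:v0+6,u0-5:u0+6]; q=((xx*wt).sum()/wt.sum(),(yy*wt).sum()/wt.sum()); S.append(atz(c,q,115)); print(np.round(q,2),S[-1].round(1))
d=S[0]-S[1]; print('dist',np.linalg.norm(d),'yaw',-np.arctan(d[0]/d[1]),'mid',(S[0]+S[1])/2)
print('slot',atz(c,(253.2,178.1),115))
# slot corners from crop (6x)
for cx,cy in [(228,208),(275,208),(292,308),(255,315)]:
    print(atz(c,(210+(cx+.5)/6-.5,135+(cy+.5)/6-.5),115).round(1))
gg=cv2.GaussianBlur(c['image'].max(2),(3,3),0).astype(float)
# rail/glass edge and plate left/top/bottom edges
def fit(p,q,z,wd=5):
    p,q=np.array(p,float),np.array(q,float);P=[]
    horiz=abs(q[0]-p[0])>abs(q[1]-p[1])
    for t in np.linspace(.06,.94,50):
        s=p+t*(q-p); u,v=int(round(s[0])),int(round(s[1]))
        if horiz: d=abs(np.diff(gg[v-wd:v+wd+1,u])); k=d.argmax(); P.append((u,v-wd+k+.5))
        else: d=abs(np.diff(gg[v,u-wd:u+wd+1])); k=d.argmax(); P.append((u-wd+k+.5,v))
    W=np.array([atz(c,x,z)[:2] for x in P]).astype(np.float32)
    f=cv2.fitLine(W,cv2.DIST_HUBER,0,.3,.01).ravel(); r=(W-f[2:])@np.array([-f[1],f[0]])
    return f.round(3),np.abs(r).mean().round(2)
f=fit((191,50),(246,240),110);print('rail',f,-np.arctan(f[0][0]/f[0][1]))
f=fit((224,155),(240,211),115,3);print('plate L',f,-np.arctan(f[0][0]/f[0][1]))
f=fit((241,211),(275,203),115,3);print('plate B',f,np.arctan(f[0][1]/f[0][0]))
```

```text
[246.53 155.01] [562.9  62.6 115. ]
[259.08 200.99] [574.9  15.9 115. ]
dist 48.16664318125466 yaw 0.2521148565752277 mid [568.90861979  39.24215685 115.        ]
slot [569.18408095  39.58969031 115.        ]
[563.7  48.5 115. ]
[571.4  48.5 115. ]
[574.1  31.6 115. ]
[568.   30.4 115. ]
rail (array([ 2.49000e-01, -9.69000e-01,  5.34529e+02,  7.23420e+01],
      dtype=float32), np.float32(0.41)) 0.25152403
plate L (array([ 2.5900e-01, -9.6600e-01,  5.4608e+02,  3.4542e+01], dtype=float32), np.float32(0.53)) 0.26195496
plate B (array([9.71000e-01, 2.38000e-01, 5.73776e+02, 9.75500e+00], dtype=float32), np.float32(0.7)) 0.24036929
```

Emit:
jog_arm:
  increments:
    - [0, 0, 0, 0, 0, 6.3, 6]
    - [0, 0, 0, 0, 0, 6.2, 6]
    - [-5.5, -0.2, 0, 0, 0, 0, 6]
    - [-5.6, -0.2, 0.6, 0, 0, 0, 6]
    - [-5.6, -0.3, 0.6, 0, 0, 0, 6]
    - [-5.6, -0.2, 0.8, 0, 0, 0, 6]
    - [-5.6, -0.3, 1.0, 0, 0, 0, 6]
    - [-5.6, -0.2, 1.0, 0, 0, 0, 6]
    - [-5.5, -0.3, 0.6, 0, 0, 0, 5]
    - [0, 0, 0.8, 0, 0, 0, 5]
    - [0, 0, 0, 0, 0, 0, 5]

```text
clock: 5.4
eef_pos: [473.9, -344.8, 161.3]
eef_rot: [-3.141, -0.001, 1.35]
wrist_force: [0.2, -1.0, -0.2]
finger_gap: 50.1
```

Run:
```python
from h import *
c=snap('wrist','w3.png'); s=read_state(); print(s['eef_pos'],s['eef_rot'],s['clock'],s['finger_gap'])
a=cv2.imread('pics/w3.png'); cv2.imwrite('pics/w3b.png',cv2.convertScaleAbs(cv2.resize(a[60:320,140:400],None,fx=2.3,fy=2.3,interpolation=cv2.INTER_CUBIC),alpha=1.7,beta=10))
e=s['eef_pos']; R=cv2.Rodrigues(np.array([0,0,0.]))[0]
print(proj(c,[473.4,-345.3,124]),proj(c,[e[0],e[1],124]))
```

```text
[ 474.4739148  -344.36191105  161.86630092] [-3.14132069e+00 -2.76618915e-04  1.35111633e+00] 5.45 49.73997311417907
[259.28149296 205.85685647] [260.34302015 204.47513585]
```

View pics/w3b.png

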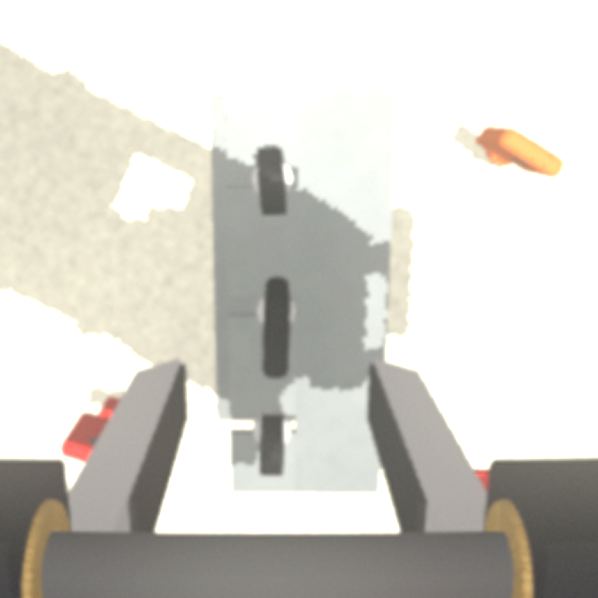

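Run:
```python
from h import *
c=load('w3.png'); ex=np.array([.9755,-.2204]);ey=np.array([.2204,.9755])
g=c['image'].astype(int).max(2); print(g[172:232,258:262].mean(1).round().astype(int).tolist())
for yp in (-236,-234,-232,-230):
    a=538*ex+(yp+15)*ey;b=538*ex+(yp-15)*ey
    print(yp,538*ex+yp*ey,proj(c,[*a,88]).round(1),proj(c,[*a,124]).round(1),proj(c,[*b,124]).round(1))
```

```text
[88, 88, 88, 88, 88, 88, 87, 82, 68, 50, 42, 42, 42, 42, 42, 42, 42, 42, 43, 44, 44, 43, 44, 44, 43, 44, 44, 44, 44, 44, 44, 44, 44, 44, 44, 44, 44, 44, 44, 44, 45, 45, 45, 45, 45, 45, 45, 45, 46, 46, 46, 53, 70, 84, 88, 88, 88, 88, 90, 92]
-236 [ 472.8046 -348.7932] [259.7 181.3] [259.5 191.9] [259.5 227.6]
-234 [ 473.2454 -346.8422] [259.7 179.1] [259.5 189.5] [259.5 225.3]
-232 [ 473.6862 -344.8912] [259.7 177. ] [259.5 187. ] [259.5 223. ]
-230 [ 474.127  -342.9402] [259.7 174.8] [259.5 184.5] [259.5 220.7]
```

Emit:
jog_arm:
  increments:
    - [-0.2, 0, 1.0, 0, 0, 0, 4]
    - [0, 0, 1.0, 0, 0, 0, 4]
    - [0, 0, 1.0, 0, 0, 0, 3.5]
    - [0, 0, 1.0, 0, 0, 0, 3]
    - [0, 0, 0.7, 0, 0, 0, 2.5]
    - [0, 0, 0.25, 0, 0, 0, 2]
    - [0, 0, 0, 0, 0, 0, 2]
    - [0, 0, 0, 0, 0, 0, 2]
  squeeze: 40

```text
clock: 6.45
eef_pos: [474.4, -346.7, 112.7]
eef_rot: [3.141, 0.0, 1.352]
wrist_force: [-0.9, -0.4, 0.7]
finger_gap: 19.9
```

Run:
```python
from h import *
c=snap('wrist','w4.png'); s=read_state(); print(s['eef_pos'],s['eef_rot'],s['clock'],s['finger_gap'],s['wrist_force'])
a=cv2.imread('pics/w4.png'); cv2.imwrite('pics/w4b.png',cv2.convertScaleAbs(cv2.resize(a[60:320,140:400],None,fx=2.3,fy=2.3,interpolation=cv2.INTER_CUBIC),alpha=1.7,beta=10))
d=snap('side','s4.png'); cv2.imwrite('pics/s4b.png',cv2.resize(cv2.imread('pics/s4.png')[230:350,200:320],None,fx=5,fy=5,interpolation=cv2.INTER_CUBIC))
```

```text
[ 474.41545062 -346.72344464  112.71115279] [3.14101332e+00 2.86134795e-04 1.35201098e+00] 6.5 19.97500698813184 [ 0.55805131  0.6808576  -0.53330369]
```

View pics/w4b.png

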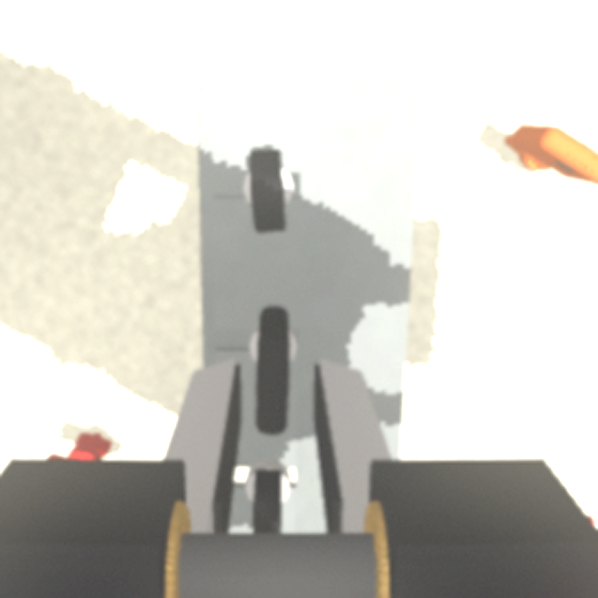

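View pics/s4b.png

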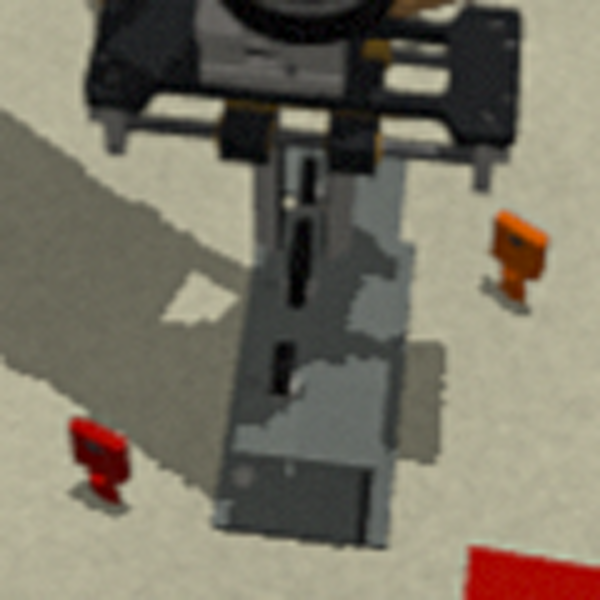

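Run:
```python
from h import *
c=load('w4.png'); ex=np.array([.976,-.2177]);ey=np.array([.2177,.976]); e=np.array([474.4,-346.7])
g=c['image'].astype(int).max(2); print(g[188:256,256:260].mean(1).round().astype(int).tolist()); print(g[215,245:275].tolist())
for dy in (-4,-2,0,2):
  for dx in (-2,0):
    a=e+dx*ex+(dy+15)*ey;b=e+dx*ex+(dy-15)*ey
    print(dx,dy,proj(c,[*a,88]).round(1),proj(c,[*a,124]).round(1),proj(c,[*b,124]).round(1))
```

```text
[90, 89, 88, 86, 78, 61, 45, 41, 41, 40, 41, 41, 40, 40, 40, 40, 40, 40, 40, 41, 42, 42, 42, 42, 42, 42, 42, 42, 41, 42, 42, 42, 42, 42, 42, 42, 42, 42, 41, 42, 42, 42, 41, 42, 41, 42, 41, 41, 41, 41, 42, 41, 41, 41, 41, 42, 41, 41, 41, 43, 56, 74, 85, 87, 87, 87, 87, 87]
[89, 88, 89, 91, 97, 104, 93, 61, 44, 42, 42, 42, 42, 41, 41, 42, 40, 41, 42, 48, 69, 92, 99, 93, 88, 88, 87, 87, 87, 87]
-2 -4 [256.9 196.2] [256.4 212.2] [256.5 255.4]
0 -4 [259.6 196.2] [259.5 212.2] [259.5 255.4]
-2 -2 [256.9 193.7] [256.4 209.2] [256.5 252.6]
0 -2 [259.6 193.7] [259.5 209.2] [259.5 252.6]
-2 0 [256.9 191.1] [256.4 206.2] [256.5 249.9]
0 0 [259.6 191.1] [259.5 206.2] [259.5 249.9]
-2 2 [256.9 188.4] [256.3 203.1] [256.5 247.1]
0 2 [259.6 188.4] [259.5 203.1] [259.5 247.1]
```

Emit:
jog_arm:
  increments:
    - [0, -0.1, 0, 0, 0, 0, 1.6]
    - [0, 0, 0, 0, 0, 0, 1.2]
    - [0, 0, 0, 0, 0, 0, 0.8]
    - [0, 0, 0, 0, 0, 0, 0.6]
    - [0, 0, 0, 0, 0, 0, 0.6]
  squeeze: 40

```text
clock: 7.18
eef_pos: [473.3, -346.4, 112.3]
eef_rot: [-3.142, -0.0, 1.352]
wrist_force: [-0.0, -0.3, -0.4]
finger_gap: 5.9
```

Emit:
jog_arm:
  increments:
    - [0, 0, -0.1, 0, 0, 0, 0.6]
    - [0, 0, -0.1, 0, 0, 0, 0.6]
    - [0, 0, -0.05, 0, 0, 0, 0.6]
    - [0, 0, 0, 0, 0, 0, 0.6]

```text
clock: 7.68
eef_pos: [473.3, -346.4, 114.9]
eef_rot: [3.141, 0.0, 1.352]
wrist_force: [0.4, 0.5, 0.3]
finger_gap: 6.3
```

Run:
```python
from h import *
c=snap('wrist','w5.png'); s=read_state(); print(s['eef_pos'],s['clock'],s['finger_gap'],s['wrist_force'])
a=cv2.imread('pics/w5.png'); cv2.imwrite('pics/w5b.png',cv2.convertScaleAbs(cv2.resize(a[140:320,180:340],None,fx=3.3,fy=3.3,interpolation=cv2.INTER_CUBIC),alpha=1.7,beta=10))
```

```text
[ 473.30902883 -346.37511347  114.86747284] 7.725 6.027873794087325 [ 0.26874639 -0.38264939  0.58877952]
```

View pics/w5b.png

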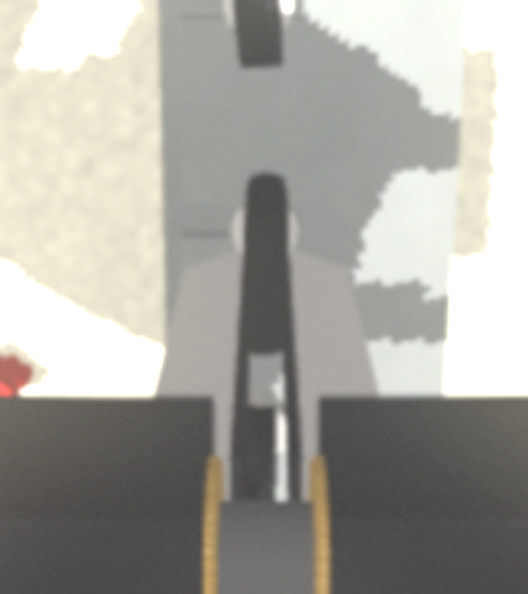

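Emit:
jog_arm:
  increments:
    - [0, 0, 0, 0, 0, 0, 0]
    - [0, 0, 0, 0, 0, 0, 0]
    - [0, 0, 0, 0, 0, 0, 0]
  squeeze: 40

```text
clock: 8.1
eef_pos: [473.3, -346.4, 114.8]
eef_rot: [-3.142, 0.0, 1.352]
wrist_force: [0.7, 0.4, 0.8]
finger_gap: 0.6
```

Run:
```python
from h import *
c=snap('wrist','w6.png'); s=read_state(); print(s['eef_pos'],s['clock'],s['finger_gap'],s['wrist_force'])
a=cv2.imread('pics/w6.png'); cv2.imwrite('pics/w6b.png',cv2.convertScaleAbs(cv2.resize(a[140:320,180:340],None,fx=3.3,fy=3.3,interpolation=cv2.INTER_CUBIC),alpha=1.7,beta=10))
print(np.abs(cv2.imread('pics/w5.png').astype(int)-a).max(2)[180:245,250:275].max())
```

```text
[ 473.30208851 -346.38118678  114.8173559 ] 8.15 0.829375256491122 [-0.14150431 -0.30019689  0.62952846]
54
```

View pics/w6b.png

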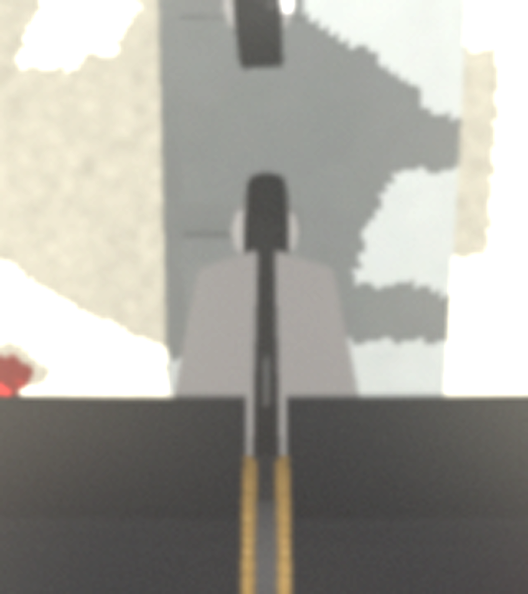

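Run:
```python
from h import *
w1,w3,w4=load('w1.png'),load('w3.png'),load('w4.png')
s0,d0=load('scene0.png'),load('side0.png')
print('south top edge',tri([(w3,(259.6,224)),(w4,(258.3,248.6))]))
print('north low edge',tri([(w3,(259.6,180.6)),(w4,(258.3,192.6))]))
c=load('w6.png'); e=np.array([473.3,-346.4]); tx=np.array([.2177,.976]); ty=np.array([.976,-.2177])
for z in (93,100,124,150): print('finger front x+8',z,proj(c,[*(e+8*tx),z]).round(1),'x-8',proj(c,[*(e-8*tx),z]).round(1))
for z in (88,124): print('bow N',proj(c,[*(e+15*tx),z]).round(1),'S',proj(c,[*(e-15*tx),z]).round(1))
d=snap('side','s6.png'); cv2.imwrite('pics/s6b.png',cv2.resize(cv2.imread('pics/s6.png')[250:320,225:305],None,fx=8,fy=8,interpolation=cv2.INTER_CUBIC))
d=snap('scene','c6.png'); cv2.imwrite('pics/c6b.png',cv2.resize(cv2.imread('pics/c6.png')[150:250,100:220],None,fx=6,fy=6,interpolation=cv2.INTER_CUBIC))
```

```text
south top edge (array([ 470.25096069, -360.9868358 ,  122.44757456]), [[0.2, 0.0], [-0.2, -0.0]])
north low edge (array([ 475.55835862, -336.38073578,   75.44713886]), [[0.1, 0.0], [-0.1, -0.0]])
finger front x+8 93 [259.7 201.3] x-8 [259.7 221.6]
finger front x+8 100 [259.6 204.2] x-8 [259.6 225.1]
finger front x+8 124 [259.6 215.6] x-8 [259.6 238.7]
finger front x+8 150 [259.5 231.5] x-8 [259.5 257.5]
bow N [259.7 190.4] S [259.7 227.8]
bow N [259.6 205.2] S [259.6 248.5]
```

View pics/s6b.png

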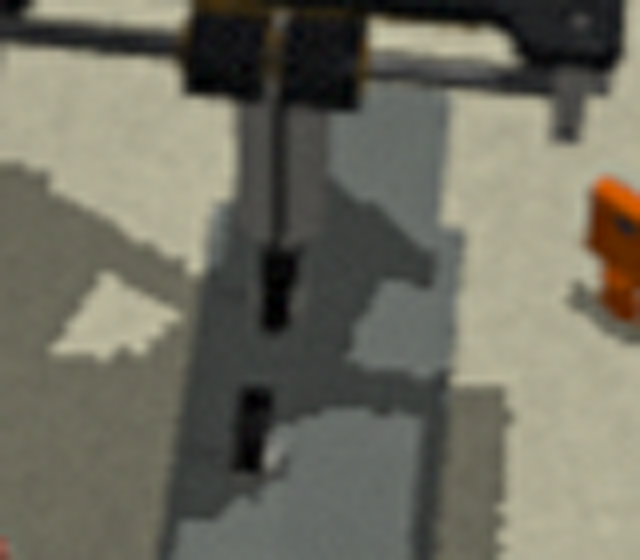

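View pics/c6b.png

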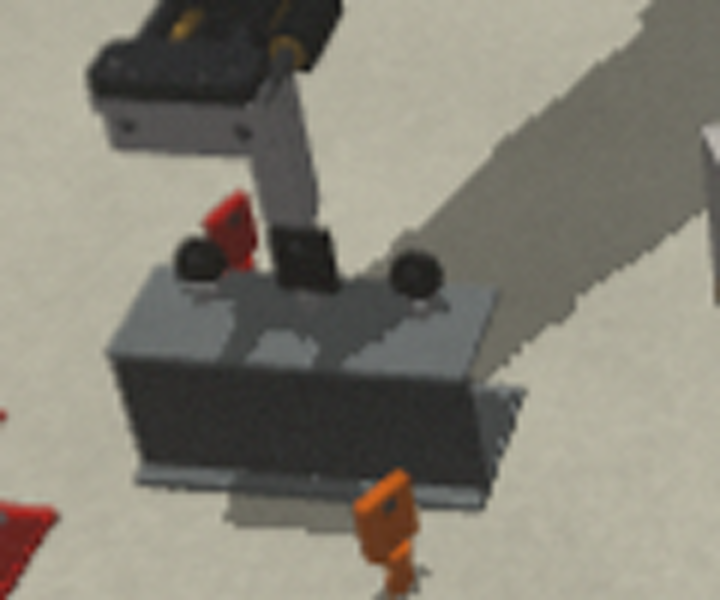

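Run:
```python
from h import *
s=load('c6.png');d=load('s6.png')
for z in (93,106,124,126,130): print(z,proj(s,[473.3,-346.4,z]).round(1),proj(s,[475,-338.6,z]).round(1),proj(s,[471.6,-354.2,z]).round(1),'side',proj(d,[473.3,-346.4,z]).round(1),proj(d,[471.6,-354.2,z]).round(1))
```

```text
93 [150.3 196.3] [153.1 196.5] [147.6 196.1] side [259.8 285.1] [259.4 288. ]
106 [149.5 192.7] [152.3 192.9] [146.7 192.6] side [259.9 282.1] [259.5 285. ]
124 [148.4 187.7] [151.2 187.8] [145.5 187.5] side [259.9 277.7] [259.5 280.7]
126 [148.2 187.1] [151.  187.3] [145.4 186.9] side [259.9 277.3] [259.5 280.2]
130 [148. 186.] [150.8 186.1] [145.2 185.8] side [259.9 276.3] [259.5 279.2]
```

Run:
```python
import cv2
cv2.imwrite('pics/c6c.png',cv2.resize(cv2.imread('pics/c6.png')[170:210,125:185],None,fx=12,fy=12,interpolation=cv2.INTER_NEAREST))
```

```text
(no output)
```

View pics/c6c.png

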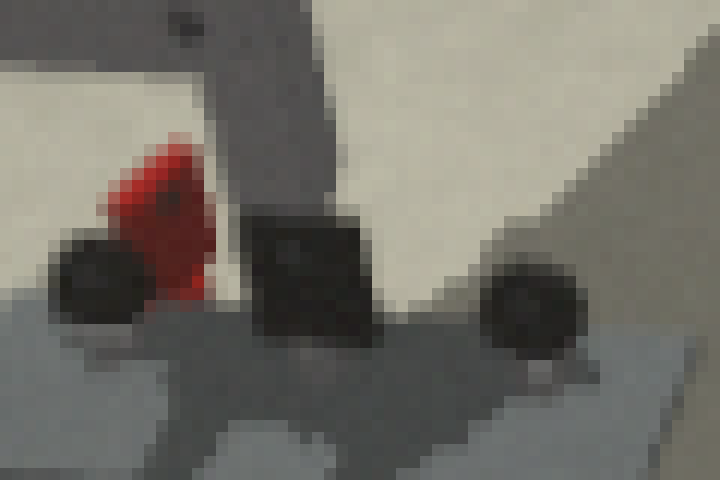

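The closed fingers missed: the scene view shows the fingertips ending at the bow's top (148,187). Three views agree that the fingertips stand about 11 mm *behind* the reported TCP, not 22 mm ahead of it. The key hasn't moved. I'll open and go about 33 mm deeper, in steps, watching the force.

Emit:
jog_arm:
  increments:
    - [0, 0, 0, 0, 0, 0, 2.5]
    - [0, 0, 0, 0, 0, 0, 2.5]
    - [0, 0, 0, 0, 0, 0, 2.5]
    - [0, 0, 0.6, 0, 0, 0, 2.5]
    - [0, 0, 0.6, 0, 0, 0, 2.5]
    - [0, 0, 0.6, 0, 0, 0, 2.5]
    - [0, 0, 0, 0, 0, 0, 2.5]
  squeeze: 40

```text
clock: 9.12
eef_pos: [473.1, -346.2, 96.2]
eef_rot: [-3.141, -0.0, 1.352]
wrist_force: [0.1, 0.4, 0.3]
finger_gap: 24.7
```

Run:
```python
from h import *
c=snap('wrist','w7.png'); s=read_state(); print(s['eef_pos'],s['clock'],s['finger_gap'],s['wrist_force'])
a=cv2.imread('pics/w7.png')[180:300,200:320]
d=snap('scene','c7.png');b=cv2.imread('pics/c7.png')[165:215,120:180]
cv2.imwrite('pics/x7.png',cv2.hconcat([cv2.convertScaleAbs(cv2.resize(a,(396,396),interpolation=cv2.INTER_CUBIC),alpha=1.6,beta=10),cv2.resize(b,(400,396),interpolation=cv2.INTER_NEAREST)]))
```

```text
[ 473.22652097 -346.30299535   96.57399576] 9.175 24.836328431398133 [ 0.35666682  0.08227568 -0.2935018 ]
```

View pics/x7.png

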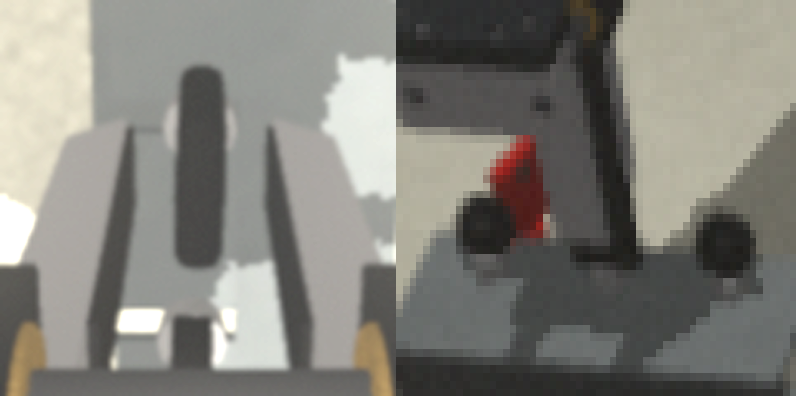

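Run:
```python
from h import *
s=load('c7.png'); e=np.array([473.2,-346.3]); tx=np.array([.2177,.976]); ty=np.array([.976,-.2177])
for off in (12.5,20,26):
  for z in (74.5,90,100,107): print(off,z,proj(s,[*(e+off*ty+8*tx),z]).round(1),proj(s,[*(e+off*ty-8*tx),z]).round(1))
print(proj(s,[*(e+4.5*ty),88]))
```

```text
12.5 74.5 [152.9 204.4] [147.4 204. ]
12.5 90 [151.9 200.2] [146.4 199.8]
12.5 100 [151.3 197.4] [145.7 197. ]
12.5 107 [150.9 195.5] [145.3 195.1]
20 74.5 [152.1 206.1] [146.5 205.7]
20 90 [151.1 201.9] [145.5 201.5]
20 100 [150.5 199.1] [144.9 198.8]
20 107 [150.  197.2] [144.4 196.8]
26 74.5 [151.4 207.5] [145.8 207.1]
26 90 [150.4 203.3] [144.8 202.9]
26 100 [149.8 200.5] [144.2 200.2]
26 107 [149.4 198.6] [143.7 198.2]
[150.16414302 198.68452527]
```

Emit:
jog_arm:
  increments:
    - [0, 0, 0.6, 0, 0, 0, 2.2]
    - [0, 0, 0.6, 0, 0, 0, 2]
    - [0, 0, 0.2, 0, 0, 0, 1.6]
    - [0, 0, 0, 0, 0, 0, 1]
    - [0, 0, 0, 0, 0, 0, 0.5]
    - [0, 0, 0, 0, 0, 0, 0]
    - [0, 0, 0, 0, 0, 0, 0]
    - [0, 0, 0, 0, 0, 0, 0]
  squeeze: 40

```text
clock: 10.22
eef_pos: [473.3, -346.4, 82.9]
eef_rot: [3.142, -0.0, 1.352]
wrist_force: [-0.6, -0.8, -1.0]
finger_gap: 8.3
```

Run:
```python
from h import *
c=snap('wrist','w8.png'); s=read_state(); print(s['eef_pos'],s['eef_rot'],s['clock'],s['finger_gap'],s['wrist_force'],s['moment'])
a=cv2.imread('pics/w8.png')[180:300,200:320]
d=snap('scene','c8.png');b=cv2.imread('pics/c8.png')[165:215,120:180]
cv2.imwrite('pics/x8.png',cv2.hconcat([cv2.convertScaleAbs(cv2.resize(a,(396,396),interpolation=cv2.INTER_CUBIC),alpha=1.6,beta=10),cv2.resize(b,(400,396),interpolation=cv2.INTER_NEAREST)]))
```

```text
[ 473.30202646 -346.38094385   82.8698015 ] [3.14158988e+00 1.24360581e-05 1.35206207e+00] 10.275 8.804258340114364 [ 0.3195275  -0.9747196  -1.67146182] [-0.02798305 -0.08257119  0.01140158]
```

View pics/x8.png

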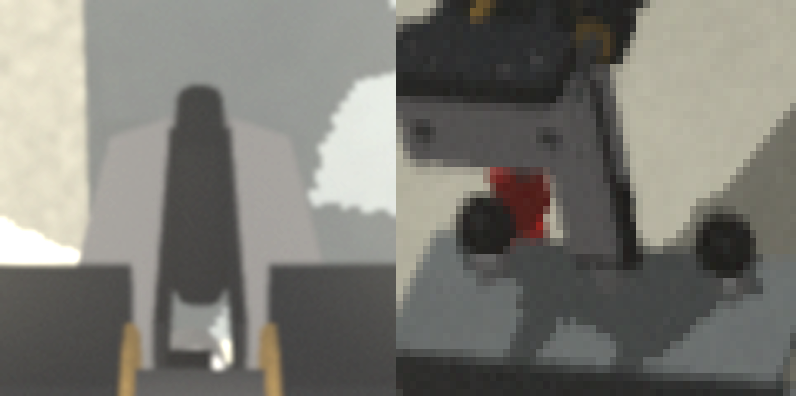

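Emit:
jog_arm:
  increments:
    - [0, 0, -0.1, 0, 0, 0, 0]
    - [0, 0, -0.1, 0, 0, 0, 0]
    - [0, 0, -0.05, 0, 0, 0, 0]
    - [0, 0, 0, 0, 0, 0, 0]
    - [0, -0.5, 0, 0, 0, 0, 0]
    - [0, -0.5, 0, 0, 0, 0, 0]
    - [0, 0, 0, 0, 0, 0, 0]

```text
clock: 11.2
eef_pos: [463.2, -344.2, 85.4]
eef_rot: [-3.142, -0.0, 1.352]
wrist_force: [0.4, -0.3, -0.7]
finger_gap: 8.6
```

Run:
```python
from h import *
c=snap('wrist','w9.png'); s=read_state(); print(s['eef_pos'],s['eef_rot'],s['clock'],s['finger_gap'],s['wrist_force'],s['moment'])
cv2.imwrite('pics/w9b.png',cv2.convertScaleAbs(cv2.resize(cv2.imread('pics/w9.png')[110:300,170:350],None,fx=3,fy=3,interpolation=cv2.INTER_CUBIC),alpha=1.6,beta=10))
```

```text
[ 463.42156915 -344.22975444   85.47962547] [3.14143773e+00 7.65898852e-05 1.35187142e+00] 11.25 8.444840538030963 [ 0.75436226 -0.50216295 -0.38912277] [-0.0110948  -0.05471356 -0.02117538]
```

View pics/w9b.png

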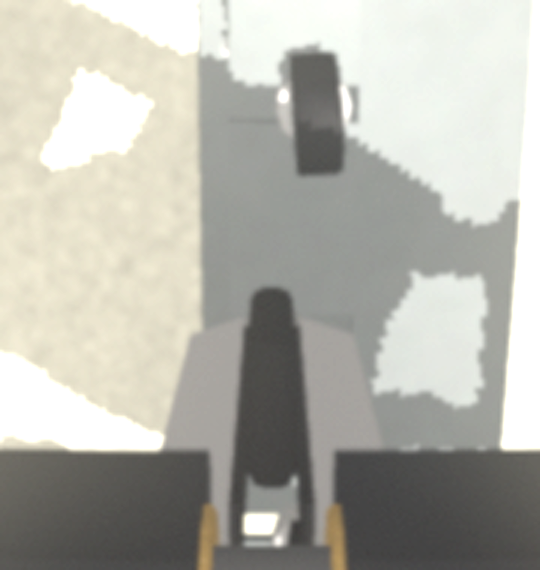

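Emit:
jog_arm:
  increments:
    - [0, -0.8, 0, 0, 0, 0, 0]
    - [0, -0.9, 0, 0, 0, 0, 0]
    - [0, -0.9, 0, 0, 0, 0, 0]
    - [0, -0.9, 0, 0, 0, 0, 0]
    - [0, -0.9, 0, 0, 0, 0, 0]
    - [0, 0, 0, 0, 0, 0, 0]
    - [0, 0, 0, 0, 0, 0, 0]
    - [0, 0, -1.2, 0, 0, 0, 0]
    - [0, 0, -2, 0, 0, 0, 0]
    - [0, 0, -2, 0, 0, 0, 0]
    - [0, 0, -2, 0, 0, 0, 0]
    - [0, 0, -1.8, 0, 0, 0, 0]
    - [0, 0, 0, 0, 0, -6.75, 0]
    - [0, 0, 0, 0, 0, -6.75, 0]
    - [0, 0, 0, 0, 0, -6.75, 0]
    - [0, 0, 0, 0, 0, -6.75, 0]
    - [0, 0, 0, 0, 0, 0, 0]

```text
clock: 13.38
eef_pos: [420.8, -334.7, 176.0]
eef_rot: [3.141, 0.001, 1.823]
wrist_force: [-0.0, -0.7, -0.9]
finger_gap: 9.0
```

Run:
```python
from h import *
c=snap('wrist','w10.png'); s=read_state(); print(s['eef_pos'],s['eef_rot'],s['clock'],s['finger_gap'],s['wrist_force'],s['moment'])
cv2.imwrite('pics/w10b.png',cv2.convertScaleAbs(cv2.resize(cv2.imread('pics/w10.png')[80:300,140:370],None,fx=2.6,fy=2.6,interpolation=cv2.INTER_CUBIC),alpha=1.6,beta=10))
yaw=1.823; e=s['eef_pos']; t=np.array([569.0,39.4])-e[:2]
y=s['eef_rot'][2]; print('tool dxy',t@[np.cos(y),np.sin(y)],t@[np.sin(y),-np.cos(y)], 'yaw err deg',np.degrees(1.823-y))
d=snap('side','s10.png')
```

```text
[ 420.75597596 -334.69164105  175.900051  ] [3.14130147e+00 4.41241699e-04 1.82082236e+00] 13.425 8.863436861754971 [ 0.33620172  1.10365822 -1.23901386] [-0.06355229 -0.1075117   0.03298076]
tool dxy 325.7797307857612 236.195710329666 yaw err deg 0.1247696336731632
```

View pics/w10b.png

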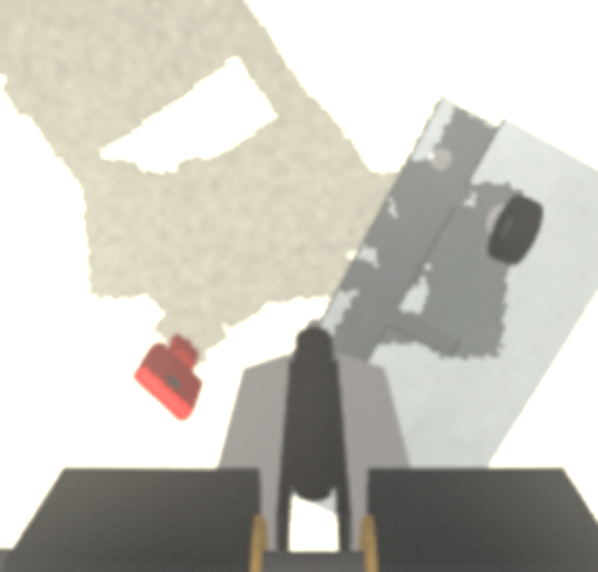

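View pics/s10.png

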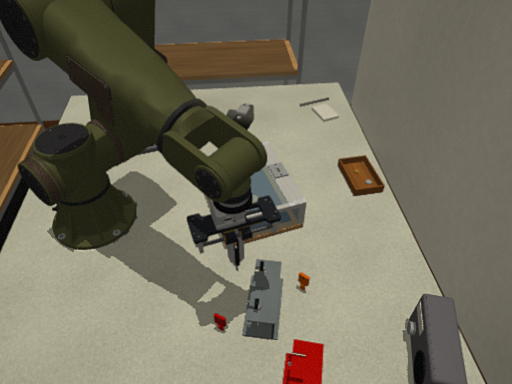

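Emit:
jog_arm:
  increments:
    - [3.5, 2.9, 0, 0, 0, 0, 0]
    - [3.6, 3, 0, 0, 0, 0, 0]
    - [3.6, 3, 0, 0, 0, 0, 0]
    - [3.6, 3, 0, 0, 0, 0, 0]
    - [3.6, 3, 0, 0, 0, 0, 0]
    - [3.6, 3, 0, 0, 0, 0, 0]
    - [3.6, 3, 0, 0, 0, 0, 0]
    - [3.5, 2.7, 0, 0, 0, 0, 0]
    - [0, 0, 0, 0, 0, 0, 0]
    - [0, 0, 0, 0, 0, 0, 0]

```text
clock: 14.72
eef_pos: [577.5, 0.9, 175.4]
eef_rot: [-3.141, 0.0, 1.822]
wrist_force: [0.2, -0.5, -0.9]
finger_gap: 8.9
```

Run:
```python
from h import *
c=snap('wrist','w11.png'); s=read_state(); pickle.dump(dict(s),open('s11.pkl','wb')); print(s['eef_pos'],s['eef_rot'],s['clock'],s['finger_gap'],s['wrist_force'],s['moment'])
print(proj(c,[569,39.4,115]))
cv2.imwrite('pics/w11b.png',cv2.convertScaleAbs(cv2.resize(cv2.imread('pics/w11.png')[80:300,170:350],None,fx=2.7,fy=2.7,interpolation=cv2.INTER_CUBIC),alpha=1.6,beta=10))
```

```text
[5.77447902e+02 5.18061830e-01 1.75429954e+02] [-3.14148079e+00  9.75730508e-05  1.82174084e+00] 14.775 8.882842268589238 [-0.39581316 -0.09825634 -0.98871355] [-0.02990484 -0.09361809 -0.00405718]
[261.59306854 151.44942022]
```

View pics/w11b.png

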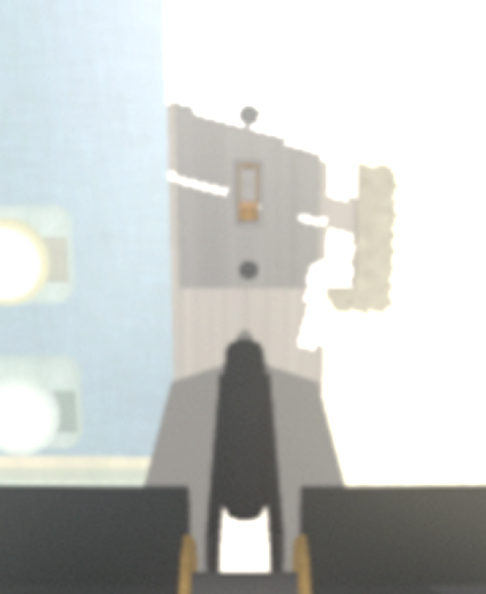

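Run:
```python
from h import *
from scipy.spatial.transform import Rotation as Ro
c=load('w11.png'); s=pickle.load(open('s11.pkl','rb')); e=s['eef_pos']; y=s['eef_rot'][2]
tx=np.array([np.cos(y),np.sin(y),0]);ty=np.array([np.sin(y),-np.cos(y),0]);tz=np.array([0,0,-1.])
P=lambda a,b,z: proj(c,e+a*tx+b*ty+z*tz).round(1)
p=atz(c,(262.0,150.9),115); d=p-e; print('lock',p,'tool',d@tx,d@ty)
for k in (-1,0,1):
    print(k,'Stop',P(k-15,0,-41.1),'Ntop',P(k+15,0,-41.1),'Nbot',P(k+15,0,-5.1),'collarN',P(k+8,0,2.9),'bitN',P(k+8,0,23.4),'left/right top',P(k,-4.5,-41.1),P(k,4.5,-41.1))
cv2.imwrite('pics/w11c.png',cv2.convertScaleAbs(cv2.resize(cv2.imread('pics/w11.png')[195:285,225:295],None,fx=6.6,fy=6.6,interpolation=cv2.INTER_NEAREST),alpha=2.2,beta=0))
g=c['image'].astype(int).max(2)
print('v',g[196:284,258:262].mean(1).round().astype(int).tolist())
for v in (215,235,255,265): print(v,g[v,240:282].tolist())
```

```text
lock [569.21353785  39.92970628 115.        ] tool 40.221954241627394 1.8102105197495975
-1 Stop [259.4 275.7] Ntop [259.4 225.8] Nbot [259.6 205. ] collarN [259.6 211.3] bitN [259.7 202.2] left/right top [251.2 251.4] [267.7 251.4]
0 Stop [259.4 274.1] Ntop [259.4 224. ] Nbot [259.6 203.6] collarN [259.6 209.9] bitN [259.7 201. ] left/right top [251.2 249.7] [267.7 249.8]
1 Stop [259.4 272.5] Ntop [259.4 222.3] Nbot [259.6 202.1] collarN [259.6 208.4] bitN [259.7 199.7] left/right top [251.1 248.1] [267.7 248.1]
v [125, 126, 125, 125, 125, 121, 112, 100, 90, 77, 57, 48, 48, 47, 47, 47, 47, 46, 46, 46, 46, 46, 46, 46, 46, 45, 46, 46, 46, 46, 46, 46, 46, 46, 45, 46, 45, 45, 45, 45, 45, 45, 45, 44, 44, 44, 44, 42, 44, 43, 43, 43, 42, 43, 43, 43, 42, 42, 42, 42, 42, 42, 41, 41, 41, 41, 40, 40, 40, 40, 40, 40, 40, 40, 40, 54, 110, 173, 194, 196, 197, 196, 196, 196, 196, 196, 196, 197]
215 [128, 126, 125, 124, 125, 125, 125, 123, 121, 118, 117, 110, 92, 67, 49, 46, 46, 45, 47, 46, 46, 47, 47, 48, 48, 46, 49, 62, 83, 103, 115, 121, 124, 126, 126, 126, 127, 129, 130, 129, 128, 127]
235 [94, 93, 93, 94, 94, 93, 93, 93, 91, 80, 58, 45, 45, 43, 43, 44, 44, 44, 45, 44, 45, 45, 45, 46, 47, 45, 45, 45, 46, 47, 56, 73, 90, 95, 96, 96, 96, 96, 96, 96, 95, 96]
255 [93, 92, 92, 93, 92, 92, 90, 81, 61, 44, 41, 40, 41, 40, 40, 41, 39, 42, 42, 42, 42, 42, 41, 42, 43, 42, 42, 43, 42, 44, 44, 45, 57, 77, 90, 94, 93, 94, 95, 95, 95, 95]
265 [75, 88, 91, 91, 91, 90, 83, 64, 46, 41, 40, 38, 39, 39, 38, 39, 39, 40, 40, 40, 41, 41, 41, 42, 40, 41, 41, 41, 41, 43, 42, 42, 45, 57, 77, 90, 93, 94, 94, 92, 84, 68]
```

View pics/w11c.png

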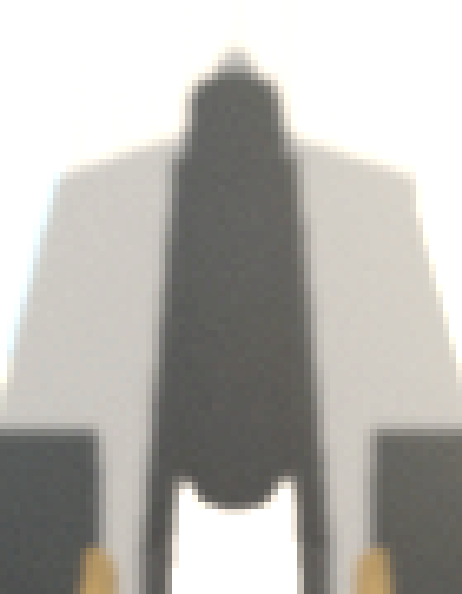

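Emit:
jog_arm:
  increments:
    - [1.4, 0.14, 0, 0, 0, 0, 0]
    - [1.4, 0, 0, 0, 0, 0, 0]
    - [1.25, 0, 0.5, 0, 0, 0, 0]
    - [0, 0, 1, 0, 0, 0, 0]
    - [0, 0, 1, 0, 0, 0, 0]
    - [0, 0, 0.7, 0, 0, 0, 0]
    - [0, 0, 0, 0, 0, 0, 0]
    - [0, 0, 0, 0, 0, 0, 0]

```text
clock: 15.78
eef_pos: [569.1, 40.6, 143.6]
eef_rot: [3.141, 0.0, 1.823]
wrist_force: [-0.3, -0.5, -1.4]
finger_gap: 8.3
```

Run:
```python
from h import *
c=snap('wrist','w12.png'); s=read_state(); print(s['eef_pos'],s['eef_rot'],s['clock'],s['finger_gap'],s['wrist_force'],s['moment'])
a=cv2.resize(cv2.imread('pics/w12.png')[130:280,190:330],None,fx=2.8,fy=2.8,interpolation=cv2.INTER_CUBIC)
d=snap('scene','c12.png'); b=cv2.resize(cv2.imread('pics/c12.png')[165:225,260:325],(390,420),interpolation=cv2.INTER_NEAREST)
cv2.imwrite('pics/x12.png',cv2.convertScaleAbs(cv2.hconcat([a,b]),alpha=1.5,beta=5))
d=snap('side','s12.png'); cv2.imwrite('pics/s12b.png',cv2.resize(cv2.imread('pics/s12.png')[140:210,240:310],None,fx=7,fy=7,interpolation=cv2.INTER_NEAREST))
```

```text
[569.08688743  40.68550061 143.65910427] [3.14107891e+00 1.33150532e-04 1.82314333e+00] 15.825 8.483956166203024 [-0.35515288  0.02748606 -0.38082407] [-0.03645951 -0.0899521  -0.03709086]
```

View pics/x12.png

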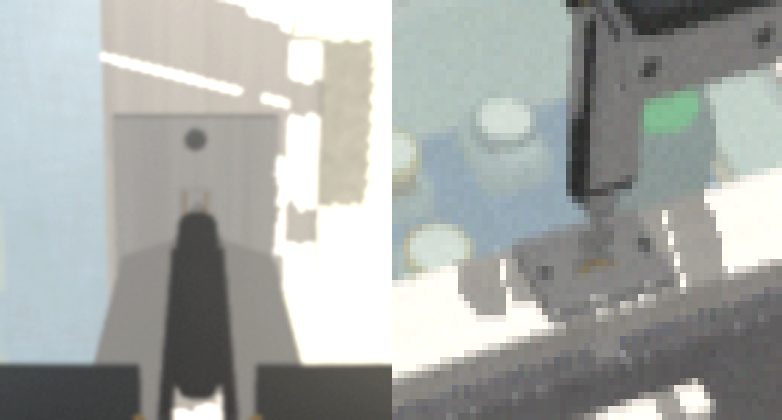

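View pics/s12b.png

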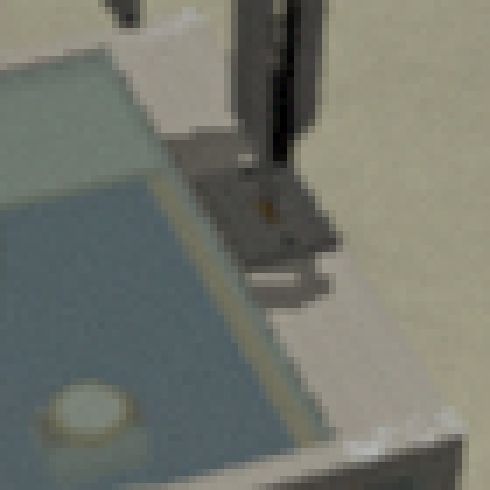

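Emit:
jog_arm:
  increments:
    - [-0.03, -0.03, 0.2, 0, 0, 0, 0]
    - [0, 0, 0.3, 0, 0, 0, 0]
    - [0, 0, 0.3, 0, 0, 0, 0]
    - [0, 0, 0, 0, 0, 0, 0]

```text
clock: 16.42
eef_pos: [568.5, 40.4, 135.0]
eef_rot: [-3.141, -0.0, 1.823]
wrist_force: [0.8, -0.4, -0.5]
finger_gap: 8.8
```

Emit:
jog_arm:
  increments:
    - [0, 0, 0.2, 0, 0, 0, 0]
    - [0, 0, 0.2, 0, 0, 0, 0]
    - [0, 0, 0.1, 0, 0, 0, 0]
    - [0, 0, 0, 0, 0, 0, 0]

```text
clock: 16.92
eef_pos: [568.7, 40.5, 130.3]
eef_rot: [-3.142, -0.0, 1.823]
wrist_force: [-0.4, 0.6, -0.2]
finger_gap: 8.9
```

Run:
```python
from h import *
c=snap('wrist','w13.png'); s=read_state(); print(s['eef_pos'],s['eef_rot'],s['clock'],s['finger_gap'],s['wrist_force'],s['moment'])
a=cv2.resize(cv2.imread('pics/w13.png')[130:280,190:330],None,fx=2.8,fy=2.8,interpolation=cv2.INTER_CUBIC)
d=snap('scene','c13.png'); b=cv2.resize(cv2.imread('pics/c13.png')[165:225,260:325],(390,420),interpolation=cv2.INTER_NEAREST)
cv2.imwrite('pics/x13.png',cv2.convertScaleAbs(cv2.hconcat([a,b]),alpha=1.5,beta=5))
```

```text
[568.70414401  40.45546802 130.35456918] [-3.14158836e+00  2.73412670e-06  1.82335777e+00] 16.975 8.598171226394411 [ 0.24410245 -0.13243986 -0.5622427 ] [ 0.03424669 -0.13318785  0.00387633]
```

View pics/x13.png

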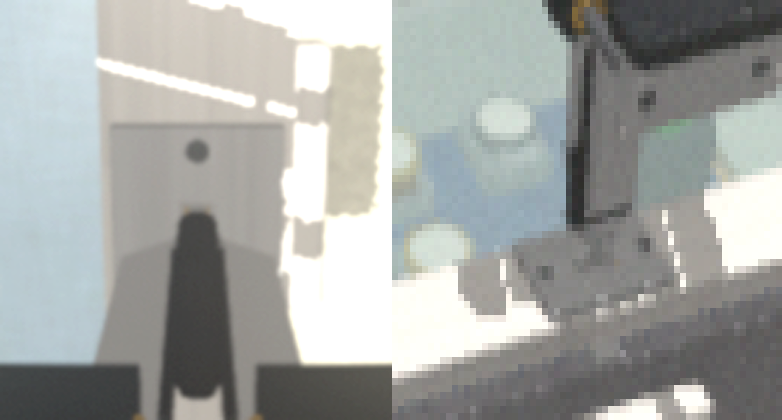

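Emit:
jog_arm:
  increments:
    - [0, 0, 0.15, 0, 0, 0, 0]
    - [0, 0, 0.15, 0, 0, 1.7, 0]
    - [0, 0, 0.1, 0, 0, -3.4, 0]
    - [0, 0, 0.1, 0, 0, 3.4, 0]
    - [0, 0, -0.1, 0, 0, -1.7, 0]
  squeeze: 55

```text
clock: 17.65
eef_pos: [568.8, 40.0, 126.2]
eef_rot: [3.142, 0.001, 1.824]
wrist_force: [2.1, -4.0, -1.0]
finger_gap: 8.6
```

Emit:
jog_arm:
  increments:
    - [-0.05, 0, 0, 0, 0, 0, 0]
    - [0, 0, 0.1, 0, 0, 1.7, 0]
    - [0, 0, 0.1, 0, 0, -3.4, 0]
    - [0, 0, 0.1, 0, 0, 3.4, 0]
    - [0, 0, -0.1, 0, 0, -1.7, 0]

```text
clock: 18.27
eef_pos: [568.6, 40.2, 124.0]
eef_rot: [-3.141, -0.001, 1.824]
wrist_force: [-0.3, -0.6, -4.3]
finger_gap: 8.7
```

Emit:
jog_arm:
  increments:
    - [0, 0, 0.1, 0, 0, 1.7, 0]
    - [0, 0, 0.1, 0, 0, -3.4, 0]
    - [0, 0, 0.1, 0, 0, 3.4, 0]
    - [0, 0, -0.1, 0, 0, -3.4, 0]
    - [0, 0, 0.1, 0, 0, 3.4, 0]
    - [0, 0, 0.1, 0, 0, -1.7, 0]

```text
clock: 19.02
eef_pos: [569.1, 40.0, 120.9]
eef_rot: [3.141, 0.0, 1.823]
wrist_force: [-1.6, -2.5, 6.3]
finger_gap: 8.7
```

Emit:
jog_arm:
  increments:
    - [0, 0, 0.1, 0, 0, 1.7, 0]
    - [0, 0, 0.1, 0, 0, -3.4, 0]
    - [0, 0, -0.1, 0, 0, 3.4, 0]
    - [0, 0, 0.1, 0, 0, -3.4, 0]
    - [0, 0, 0.1, 0, 0, 1.7, 0]
    - [0, 0, 0, 0, 0, 0, 0]

```text
clock: 19.77
eef_pos: [569.0, 40.1, 117.8]
eef_rot: [3.141, -0.0, 1.823]
wrist_force: [-1.0, -1.0, 4.9]
finger_gap: 8.6
```

Emit:
jog_arm:
  increments:
    - [0, 0, 0.1, 0, 0, 0, 0]
    - [0, 0, 0, 0, 0, 0, 0]

```text
clock: 20.02
eef_pos: [569.1, 40.1, 117.7]
eef_rot: [3.14, 0.0, 1.823]
wrist_force: [-5.1, -0.9, 14.5]
finger_gap: 8.5
```

Run:
```python
from h import *
c=snap('wrist','w14.png'); s=read_state(); print(s['eef_pos'],s['eef_rot'],s['clock'],s['finger_gap'],s['wrist_force'],s['moment'])
a=cv2.resize(cv2.imread('pics/w14.png')[130:280,190:330],None,fx=2.8,fy=2.8,interpolation=cv2.INTER_CUBIC)
d=snap('scene','c14.png'); b=cv2.resize(cv2.imread('pics/c14.png')[165:225,260:325],(390,420),interpolation=cv2.INTER_NEAREST)
cv2.imwrite('pics/x14.png',cv2.convertScaleAbs(cv2.hconcat([a,b]),alpha=1.5,beta=5))
```

```text
[569.1082082   40.11118678 117.73032721] [3.14022895e+00 1.10594168e-04 1.82304967e+00] 20.075 8.619016039224208 [-4.58861525 -0.3913664  14.07987116] [-0.18637325  1.04530103  0.04048251]
```

View pics/x14.png

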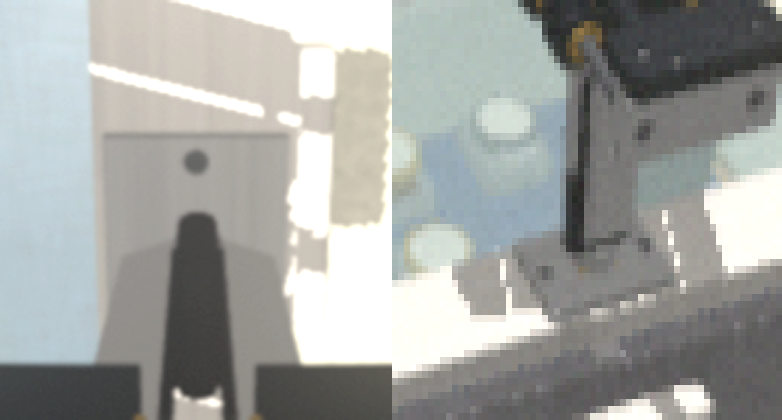

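Emit:
jog_arm:
  increments:
    - [0, 0, -0.1, 0, 0, 1.7, 0]
    - [0, 0, 0.1, 0, 0, -3.4, 0]
    - [0, 0, 0.05, 0, 0, 3.4, 0]
    - [0, 0, 0, 0, 0, -1.7, 0]
    - [0, 0, 0, 0, 0, 0, 0]

```text
clock: 20.75
eef_pos: [569.2, 40.1, 117.7]
eef_rot: [3.14, 0.0, 1.823]
wrist_force: [-6.5, -0.4, 18.8]
finger_gap: 8.2
```

Emit:
jog_arm:
  increments:
    - [0, 0, 0.05, 0, 0, 0, 0]
    - [0, 0, 0, 0, 0, 0, 0]

```text
clock: 21.0
eef_pos: [569.2, 40.1, 117.6]
eef_rot: [3.14, 0.0, 1.823]
wrist_force: [-8.4, 0.0, 23.6]
finger_gap: 8.2
```

Emit:
jog_arm:
  increments:
    - [0, -0.05, -0.1, 0, 0, 0, 0]
    - [0, 0, 0, 0, 0, 4, 0]
    - [0, 0, 0, 0, 0, 5, 0]
    - [0, 0, 0, 0, 0, 5, 0]
    - [0, 0, 0, 0, 0, 5, 0]
    - [0, 0, 0, 0, 0, 5, 0]
    - [0, 0, 0, 0, 0, 0, 0]

```text
clock: 21.88
eef_pos: [569.0, 40.0, 117.7]
eef_rot: [3.139, -0.001, 1.403]
wrist_force: [-0.6, -0.0, 11.4]
finger_gap: 8.5
```

Emit:
jog_arm:
  increments:
    - [0, 0, 0, 0, 0, 5, 0]
    - [0, 0, 0, 0, 0, 5, 0]
    - [0, 0, 0, 0, 0, 5, 0]
    - [0, 0, 0, 0, 0, 5, 0]
    - [0, 0, 0, 0, 0, 5, 0]
    - [0, 0, 0, 0, 0, 0, 0]

```text
clock: 22.62
eef_pos: [568.9, 40.1, 117.7]
eef_rot: [3.14, -0.001, 0.966]
wrist_force: [-2.2, -0.3, 13.0]
finger_gap: 8.8
```

Run:
```python
from h import *
s=read_state(); print(s['eef_pos'],s['eef_rot'],s['finger_gap'],s['wrist_force'],s['moment'])
```

```text
[568.90610464  40.07975831 117.72415858] [ 3.14007056e+00 -1.49982938e-03  9.66403083e-01] 8.811982477754734 [-2.23668439 -0.27379196 12.98022019] [0.02566451 0.59445397 0.01000608]
```

Emit:
jog_arm:
  increments:
    - [0, 0, 0, 0, 0, 6, 0]
    - [0, 0, 0, 0, 0, 6, 0]
    - [0, 0, 0, 0, 0, 6, 0]
    - [0, 0, 0, 0, 0, 6, 0]
    - [0, 0, 0, 0, 0, 6, 0]
    - [0, 0, 0, 0, 0, 6, 0]
    - [0, 0, 0, 0, 0, 6, 0]
    - [0, 0, 0, 0, 0, 3.5, 0]
    - [0, 0, 0, 0, 0, 0, 0]
    - [0, 0, 0, 0, 0, 0, 0]

```text
clock: 23.88
eef_pos: [568.9, 39.9, 117.7]
eef_rot: [3.141, -0.002, 0.174]
wrist_force: [-2.2, -0.5, 13.5]
finger_gap: 8.3
```

Run:
```python
from h import *
for i in range(3):
    c=snap('wrist','w15.png'); s=read_state(); print(s['eef_pos'],s['eef_rot'],s['clock'],s['finger_gap'],s['wrist_force'],s['moment'],s['joints'][5])
cv2.imwrite('pics/w15b.png',cv2.convertScaleAbs(cv2.resize(cv2.imread('pics/w15.png')[100:290,150:370],None,fx=2.7,fy=2.7,interpolation=cv2.INTER_CUBIC),alpha=1.5,beta=5))
d=snap('scene','c15.png'); b=cv2.resize(cv2.imread('pics/c15.png')[155:225,250:325],(600,560),interpolation=cv2.INTER_NEAREST)
cv2.imwrite('pics/x15.png',cv2.convertScaleAbs(b,alpha=1.5,beta=5))
```

```text
[568.98463417  39.94480042 117.69102265] [ 3.14133683e+00 -2.25819308e-03  1.73589919e-01] 23.925 8.665084032690999 [-2.80059462 -1.35140718 12.74492776] [-0.17704544  0.4578189   0.10619191] 1.4029701552202325
[568.98785853  39.91843691 117.72160496] [ 3.14131607e+00 -2.28778966e-03  1.73567249e-01] 23.975 8.575808088597428 [-2.66613254 -1.31215344 12.50279273] [-0.20120441  0.43282383  0.10185678] 1.402960644547536
[568.97240223  39.94979026 117.69769505] [ 3.14135857e+00 -2.24567374e-03  1.73595883e-01] 24.025 8.537446740128244 [-2.68259719 -0.7206398  13.69631949] [-0.13875047  0.48588778  0.08457043] 1.402955398597631
```

View pics/w15b.png

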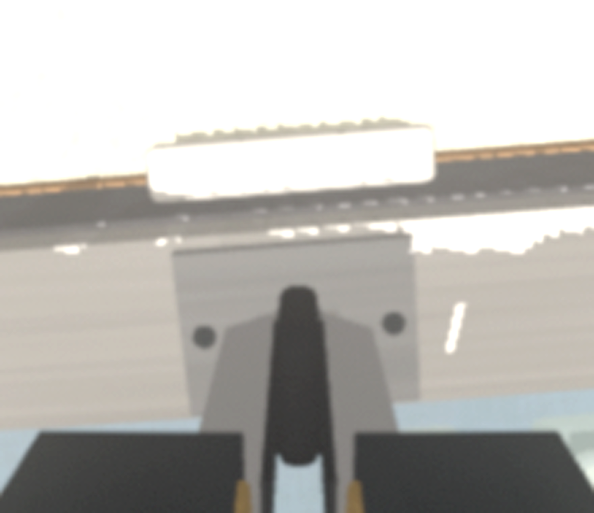

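View pics/x15.png

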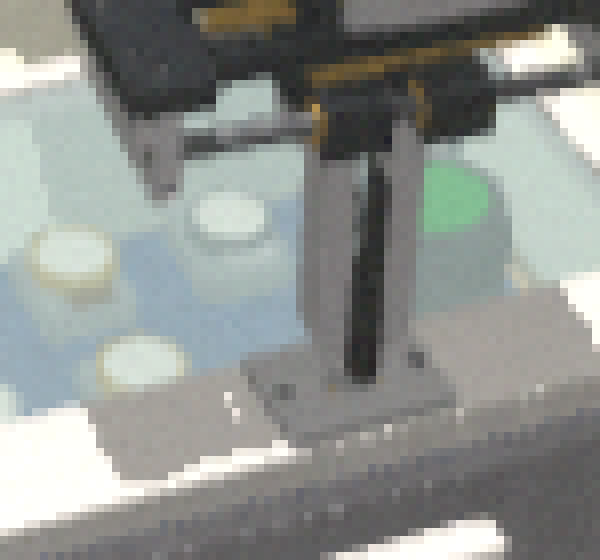

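Turned 1.65 rad. The bow is still square in the jaws, the moment is about 0.1 N m (the spring at a quarter turn), and there's 13 N of steady downward push. I'll do a quick check of the bystanders, then hand in.

Run:
```python
from h import *
a=cv2.imread('pics/scene0.png'); b=cv2.imread('pics/c15.png')
for n,(x0,x1,y0,y1) in dict(camera=(385,445,168,215),spares=(120,182,180,215)).items():
    d=np.abs(a[y0:y1,x0:x1].astype(int)-b[y0:y1,x0:x1]).max(2); yy,xx=np.where(d>45); print(n,len(xx),(xx.min()+x0,xx.max()+x0) if len(xx) else '')
A=cv2.resize(a[170:220,110:190],None,fx=5,fy=5);B=cv2.resize(b[170:220,110:190],None,fx=5,fy=5);cv2.imwrite('pics/cmp.png',cv2.hconcat([A,B]))
```

```text
camera 0 
spares 134 (np.int64(144), np.int64(156))
```

View pics/cmp.png

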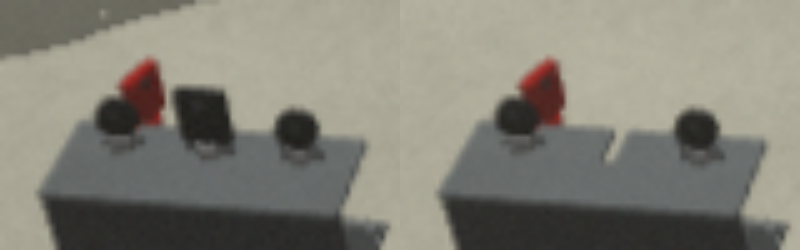

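```bash
python3 -c "
from h import *
s=read_state();print(s['wrist_force'],s['moment'],s['finger_gap']);print(sign_off());s=read_state();print(s['clock'],s['eef_rot'],s['eef_pos'],s['finger_gap'],s['moment'])"
```

```text
[-2.36567011 -0.57210613 12.63524411] [-0.21345986  0.46770561  0.09289799] 8.493104653567535
the job is handed in; nothing more can be done
None
the job is handed in; nothing more can be done
```

The key with the rectangular bow is in the lock, fully home as far as I could measure. It is turned about a quarter turn clockwise and still gripped. I handed the job in at about 24 s. `sign_off()` gives no verdict, and no reading could be taken after it.

**What I did:**
- I lifted the key 2.5 mm out of the middle slot of the dark stand and drew it level out of the front, about 54 mm in all.
- I rocked it down past the pins, correcting 0.5 mm sideways on the way when a side force showed.
- I turned the gripper 1.65 rad about the lock axis.

**Last checks:**
- **Depth:** the key stopped hard at a TCP height of 117.6–117.7 mm, against 117.9 expected. The reaction reached 24 N, above the 10–17 N that pins alone would give.
- **Turn:** the moment about the vertical was 0.09–0.1 N m, which matches the spring at a quarter turn. I could not read the lock angle directly; I infer about 1.55 rad after play.
- **Grip:** the finger gap was a steady 8.5 mm at a 55 N squeeze setting, with about 13 N of downward push.
- **Other objects:** before-and-after scene pictures show no change at the camera or the two spare keys; only the taken key is gone from the stand.

**What disagreed:** the first grasp closed on air just above the bow. The images showed the fingertips about 11 mm behind the reported TCP, not 22 mm ahead of it as stated. I went about 32 mm deeper and gripped on the second try, with nothing disturbed.

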